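Set out the manicure tray on the windowsill

ROBOT

A 7-joint arm with a two-finger parallel gripper is mounted at the origin on the work surface. World frame = base frame: x ahead of the robot, y to its left, z up, the work surface at z = 0. Lengths are in m, angles in rad, forces in N, time in s.
With the tool pointing down it reaches from about 0.425 to 0.95 m from the base axis. Payload 4.7 kg.
Tool frame: the origin (TCP) lies on the centre line of the jaws, within the pads' length; the fingertips stand 14 mm ahead of it and the grasp point (between the pads) lies 5 mm behind it; z points along the fingers, y is the direction in which the jaws open and shut (so a half turn about z gives the same grasp; the last joint's range is limited). The gripper opens to 85 mm and grips with 20 to 120 N. Pads are 22 mm wide; open, the fingers measure 114 mm over their backs; the gripper's body (76 mm by 85 mm) begins 54 mm behind the grasp point. The pads swing forward as they close: fully open they stand 13 mm farther back than shut.
Start: joints at [-1.294, 0.469, -0.049, 1.532, 0.024, 1.141, -0.082], TCP at [0.203, 0.644, 0.214] pointing down, gripper open.
Joint ranges: [-2.59, 2.59], [-0.33, 1.99], [-1.39, 1.29], [0.1, 2.45], [-1.04, 4.18], [0.21, 1.99], [-2.66, 2.66]. Speed limits (rad/s): [2.57, 2.57, 3.14, 3.14, 3.14, 3.14, 3.14].

INTERFACE

Orientations are given as a unit quaternion [x, y, z, w].
In Python, from plant import arm gives the robot as it stands.
- The arm moves only by the tool arm_command, never from a script. Its argument "rows" is a list of rows, each an object with "dp": the shift along the world's x, y, z in mm, a list of three; "twist": the turn about the world's z in degrees. In form: [{"dp": [tx, ty, tz], "twist": twist}, ...]. A call has 1 to 20 rows; each row shifts and turns the commanded pose from where the row before left it; what a row does not reach is not made up. A row lasts 1/8 s, in which the tool goes at most 62.5 mm and 10.7 degrees, less where a joint would pass 70% of its speed; a pose out of reach is approached as far as the arm can. A call with a gripper value outside its range is refused whole. "grip" is the gripper command: -1 is fully open, 1 is shut, values between are in proportion, set as the call begins (left out, the last holds). The fingers move at their own pace and stop on an object; the grip force is fixed at half the most. Time passes only in rows, so rows that do not move let the fingers close. It gives the time, the measured TCP pose, the force and the opening at its end, in the units of the state.
- arm.read_state(): the state, without advancing time (a new reading comes with each control period).
- arm.grab_frame(name): name is "scene" or "side" or "wrist"; returns a dict with "image" (384x512x3 uint8, red, green, blue), "fovy" (degrees; the focal length in pixels is half the picture's height over the tangent of half this angle, whatever the lens; pixels are square), "cx", "cy" (the principal point, pixels), "R" (3x3) and "t" (3): a world point X has camera coordinates R X + t. Camera axes: x right, y down, z forward; pixel columns grow to the right and rows downward; lengths in m; the calibration is good to about 2 mm. A picture is of the moment at which its call begins. There is no depth.
- arm.job_done(): hands the job in, once; it reports no verdict.
The state is a dict: "t": time; "joints": joint angles; "dq": joint speeds; "effort": joint torques, N m; "eef_pos": TCP position; "eef_rot": TCP orientation; "ft_force": force on the tool from outside, world axes, zero at the start; "ft_torque": the same for the moment, N m; "width": finger opening in m.
Only numpy, scipy, OpenCV 4.12 (cv2) and the standard library are available. Lean on these libraries where they do the work, as an engineer would, in place of code of your own. Each camera call takes 0.05 s, during which the arm holds its last target.

TASK

Set out the black tray for a manicure: stand the amber jar in the middle of the cork coaster and the green jar in the middle of the white coaster, lay the glass nail file flat on the tray midway between the two coasters, with its middle level with theirs and its length at right angles to the line that joins them, and put the balm tin squarely on top of the amber jar's cap. Set the glass things down gently without dropping them, do not touch the lamp, and leave the red comb and the pink polish bottle where they are.

Things in the scene. Friction and masses are not known exactly. Their poses are not given: they have to be found in the camera images.
- amber_jar_mid (a point): centre (half-way up, on the axis) of the loose amber glass jar with a white twist cap: 46 mm diameter up to 36 mm above its foot, then a shoulder, cap 38 mm diameter with a flat top, 56 mm tall in all, about 90 g; z is up its axis. It starts on the sill
- green_jar_mid (a point): centre (half-way up, on the axis) of the loose green glass jar with a black twist cap; same shape, size and mass as the amber jar. It starts on the sill
- tin_mid (a point): centre (half-way up, on the axis) of the loose round aluminium balm tin with a violet disc on its lid: 34 mm diameter, 20 mm tall, about 30 g; z is up. It starts on the sill
- file_mid (a point): centre of the loose glass nail file lying flat: 130 mm long along its x axis, 13 mm wide along y, 5 mm thick (z up), pale frosted blade with a teal handle end at -x, about 22 g. It starts on the sill, its x roughly along the world's x (either end may count as its front when laid down)
- coaster_cork: fixed round brown cork coaster on the tray, 68 mm diameter, 4 mm thick; origin at the centre of its underside, z up; its x, y are parallel to the tray's
- coaster_white: fixed round white ceramic coaster on the tray, 68 mm diameter, 4 mm thick; origin at the centre of its underside, z up; its x, y are parallel to the tray's. The two coasters are 154 to 166 mm apart, centre to centre, along the tray's y axis; either may be on the left
- tray: fixed black acrylic tray on the sill, 280 mm (its x) by 300 mm (its y); floor 5 mm thick, rim 5 mm wide and 12 mm high above the sill; origin at the centre of its underside (on the sill), x points away from the robot along its short side, z up
- lamp: fixed white UV nail lamp on the tray behind the coasters, 85 mm (its x) by 125 mm (its y), 48 mm high, with a blue press button on its top that brings it to about 65 mm; origin at the centre of its underside, its violet mouth faces its -x. Not to be touched
- comb: loose red plastic comb lying on the sill, a bystander: 140 mm long along its x, 27 mm wide, 5 mm thick; origin at the middle of its underside
- polish_mid (a point): half-way up the loose pink polish bottle on the sill, a bystander: 30 mm diameter, 60 mm tall
There are look-alikes about, which are no part of the job. Of the things like the part that bears file_mid, leave any that is blue; of the rest the smaller one is meant.

How it is judged:
By the outcome, as a careful person would: the job done as asked, in the order asked, and still so for the second after the job is handed in, with the robot touching nothing.
It also fails if it takes over 102 s, if anything falls off the work surface, if the arm or the gripper's body presses on something with over 40 N, if the wrist force passes 120 N, or if a joint passes its speed limit or range.

## Working session

There is one attempt and no reset: what is moved stays moved. The work goes in short steps, Python scripts to look and compute and a tool call to move; the robot and the scene stay as the last step left them, time stands still between calls to the robot, and variables do not carry over. Pictures are saved under pics/ and viewed, and the job is handed in when it is done.

Besides the shell and the picture viewer there is one more tool, called after ">>>" as name(argument=value, ...) on one line, values as JSON. arm_command: Moves the arm, as the interface text tells. Its arguments: {"type":"object","properties":{"rows":{"type":"array","items":{"type":"object","properties":{"dp":{"type":"array","items":{"type":"number"}},"twist":{"type":"number"}}}},"grip":{"type":"number"}},"required":["rows"]}

```bash
mkdir -p pics; ls
python3 - <<'E'
from plant import arm
import cv2
s=arm.read_state(); print({k:(v if not hasattr(v,'round') else v) for k,v in s.items()})
for n in ("scene","side","wrist"):
    f=arm.grab_frame(n); cv2.imwrite(f"pics/{n}0.png",f["image"][:,:,::-1])
    print(n,f["fovy"],f["cx"],f["cy"],f["R"],f["t"])
E
```

```text
pics
{'t': 0.0, 'joints': array([-1.29393047,  0.46946455, -0.04860652,  1.53369256,  0.02411696,
        1.14096166, -0.08228666]), 'dq': array([ 1.11035615e-03, -7.52264293e-04,  7.56883517e-04, -2.01849313e-04,
        2.28128009e-04, -3.55262193e-05,  7.41693140e-04]), 'effort': array([ 2.66135658e-04, -5.10328424e+01, -4.63814428e-02, -2.37701064e+01,
        1.07773280e-02,  7.82820251e-03, -1.39791986e-06]), 'eef_pos': array([0.20299642, 0.64311655, 0.21304647]), 'eef_rot': array([ 1.52257175e-01,  9.88340433e-01, -9.63838233e-04, -1.08163719e-04]), 'ft_force': array([ 0.00774332,  0.44247487, -0.78838032]), 'ft_torque': array([-0.0450755 ,  0.05987799, -0.01008974]), 'width': 0.08532647877804055}
scene 54.71733399755117 257.4523406544204 191.0979433791252 [[-0.45924269  0.888262   -0.00931466]
 [ 0.75571208  0.38515836 -0.52967187]
 [-0.46689978 -0.25028714 -0.84815149]] [ 0.221722   -0.3631603   1.14147414]
side 52.222458874532435 252.76180657803488 190.16190735931255 [[ 0.77704566 -0.62926022  0.01521903]
 [-0.29689889 -0.38773284 -0.87264786]
 [ 0.5550235   0.67356872 -0.48811278]] [-0.402405    0.20306701  0.83811776]
wrist 69.52121434519411 253.05540083898916 192.64469620649342 [[ 3.00891225e-01  9.53658423e-01 -2.87703628e-04]
 [ 9.00838112e-01 -2.84126718e-01  3.28272301e-01]
 [ 3.12977901e-01 -9.90334293e-02 -9.44583090e-01]] [-0.67475339 -0.0420963   0.38022685]
```

View pics/scene0.png

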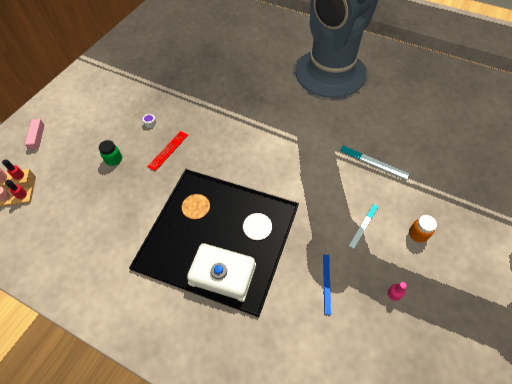

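View pics/side0.png

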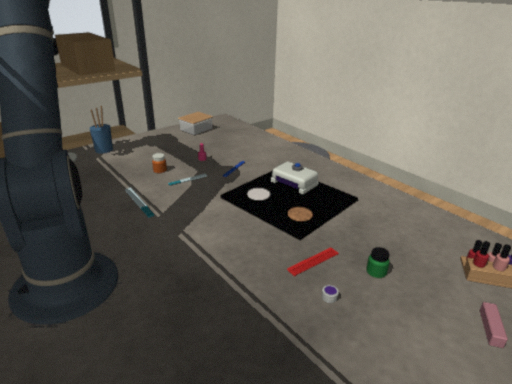

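View pics/wrist0.png

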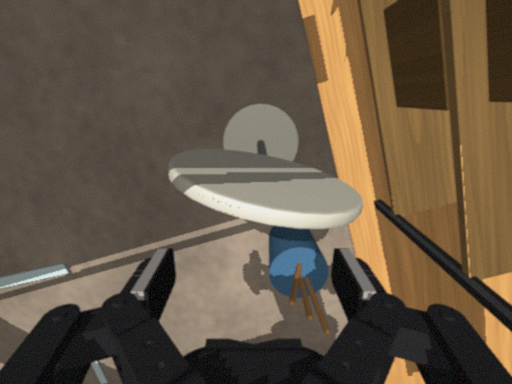

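Candidates for the file: the large teal-handled one at scene (375,162), the small teal-handled one at (364,226) and the blue one at (327,285). By the description it is the small one at (364,226). I'll check its length and look at it in a close crop.

```bash
cat > h.py <<'E'
import numpy as np, cv2
def K(f):
    F=f["image"].shape[0]/2/np.tan(np.radians(f["fovy"]/2)); return F
def ray(f,u,v,z):
    F=K(f); d=np.array([(u-f["cx"])/F,(v-f["cy"])/F,1.]); R=np.array(f["R"]);t=np.array(f["t"])
    c=-R.T@t; w=R.T@d; s=(z-c[2])/w[2]; return c+s*w
def proj(f,X):
    p=np.array(f["R"])@np.array(X,float)+np.array(f["t"]); F=K(f); return np.array([F*p[0]/p[2]+f["cx"],F*p[1]/p[2]+f["cy"]])
def tri(obs): # list of (f,u,v)
    A=[];b=[]
    for f,u,v in obs:
        F=K(f);R=np.array(f["R"]);t=np.array(f["t"])
        a=(u-f["cx"])/F; c=(v-f["cy"])/F
        A+= [R[0]-a*R[2],R[1]-c*R[2]]; b+=[a*t[2]-t[0],c*t[2]-t[1]]
    return np.linalg.lstsq(np.array(A),np.array(b),rcond=None)[0]
E
python3 - <<'E'
from plant import arm
import cv2,pickle
from h import *
fs=arm.grab_frame("scene"); fd=arm.grab_frame("side")
pickle.dump((fs,fd),open("f0.pkl","wb"))
np.set_printoptions(precision=4,suppress=True)
for n,u,v,z in [("file handle end",376,206,.005),("file tip",352,246,.005),("bigfile a",341,148,.005),("b",408,177,.005),("blue a",326,255,.0),("b",327,314,0),("cork",196,206.5,.009),("white",257.5,226.5,.009),("tray L",187,171,.012),("tray",298,205,.012),("tray",258,313,.012),("tray",133,269,.012),("amber top",427,222,.056),("green top",108,146,.056),("tin",149,119,.02),("polish",398,290,.03),("button",219,270,.065),("comb a",150,168,.005),("comb b",186,134,.005)]:
    print(n,ray(fs,u,v,z)[:3])
print("tcp in scene",proj(fs,[.203,.644,.213]),proj(fd,[.203,.644,.213]))
a=fs["image"][:,:,::-1]
c1=cv2.resize(a[190:310,310:450],None,fx=4,fy=4,interpolation=cv2.INTER_CUBIC); cv2.imwrite("pics/c1.png",c1)
c2=cv2.resize(a[160:310,130:300],None,fx=4,fy=4,interpolation=cv2.INTER_CUBIC)[:,:]; cv2.imwrite("pics/c2.png",c2)
c3=cv2.resize(a[100:185,80:200],None,fx=5,fy=5,interpolation=cv2.INTER_CUBIC); cv2.imwrite("pics/c3.png",c3)
E
```

```text
file handle end [0.3925 0.272  0.005 ]
file tip [0.5164 0.2561 0.005 ]
bigfile a [0.2644 0.1355 0.005 ]
b [0.2756 0.3173 0.005 ]
blue a [0.5608 0.2122 0.    ]
b [0.6796 0.2618 0.    ]
cork [ 0.591 -0.109  0.009]
white [0.5714 0.046  0.009 ]
tray L [ 0.5153 -0.1833  0.012 ]
tray [0.4785 0.1063 0.012 ]
tray [0.7449 0.1369 0.012 ]
tray [ 0.7857 -0.1457  0.012 ]
amber top [0.415  0.3797 0.056 ]
green top [ 0.5633 -0.3774  0.056 ]
tin [ 0.4198 -0.3682  0.02  ]
polish [0.5782 0.3709 0.03  ]
button [0.7172 0.0352 0.065 ]
comb a [ 0.5469 -0.2769  0.005 ]
comb b [ 0.4093 -0.257   0.005 ]
tcp in scene [625.1963 151.8632] [ 54.9507 100.6032]
```

View pics/c1.png

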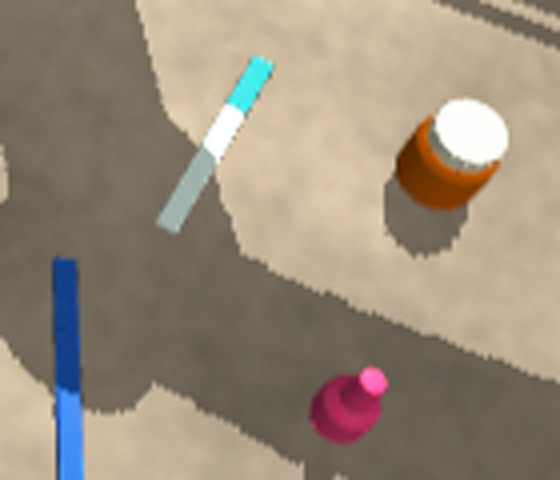

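View pics/c2.png

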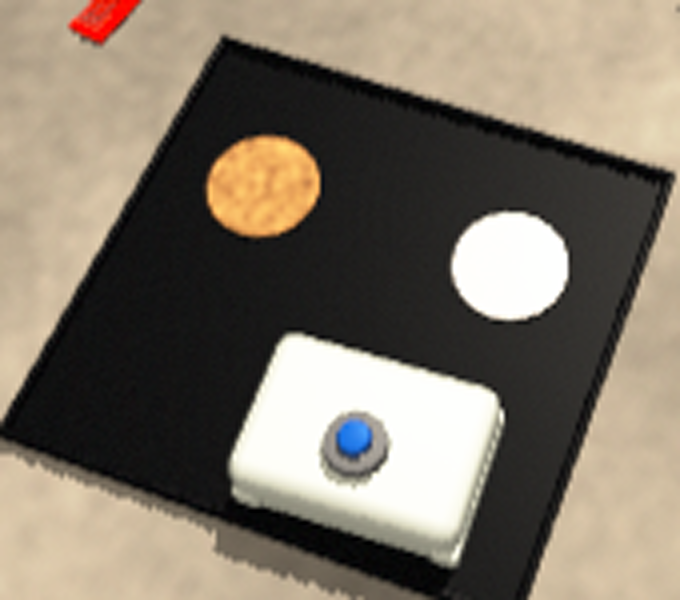

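View pics/c3.png

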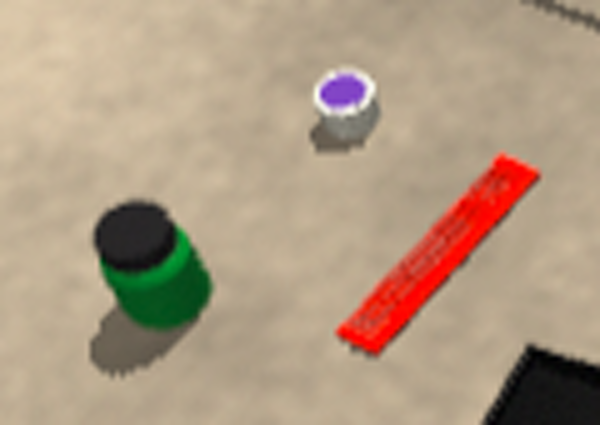

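```bash
cat > seg.py <<'E'
import numpy as np, cv2
from h import *
def seg(f,box,lo,hi):
    x0,y0,x1,y1=box
    hsv=cv2.cvtColor(np.ascontiguousarray(f["image"][y0:y1,x0:x1]),cv2.COLOR_RGB2HSV)
    m=cv2.inRange(hsv,np.array(lo),np.array(hi))
    n,l,s,c=cv2.connectedComponentsWithStats(m)
    i=1+np.argmax(s[1:,4]); return c[i]+[x0,y0],s[i,4],s[i,:4]+[x0,y0,0,0],(l==i)
E
python3 - <<'E'
import pickle
from seg import *
np.set_printoptions(precision=4,suppress=True)
fs,fd=pickle.load(open("f0.pkl","rb"))
print("cup base",ray(fd,102,150,0),"brush tip ray", ray(fd,100,108,.15))
W=((0,0,190),(180,60,255)); 
obs={}
def s(name,f,box,lo,hi,z):
    c,a,b,m=seg(f,box,lo,hi); print(name,c,a,b,ray(f,*c,z)); obs.setdefault(name.split()[0],[]).append((f,*c)); return m
s("cork S",fs,(175,185,220,225),(5,80,80),(25,255,255),.009)
s("cork D",fd,(283,200,320,226),(3,50,50),(25,255,255),.009)
s("white S",fs,(238,208,276,243),*W,.009)
s("white D",fd,(240,182,276,204),(0,0,120),(180,70,255),.009)
s("ambercap S",fs,(405,205,445,250),*W,.056)
s("ambercap D",fd,(145,148,175,163),(0,0,120),(180,70,255),.056)
s("greencap S",fs,(95,135,125,170),(0,0,0),(180,255,50),.056)
s("greencap D",fd,(360,240,400,280),(0,0,0),(180,255,45),.056)
s("violet S",fs,(140,110,160,130),(125,80,40),(150,255,255),.02)
s("violet D",fd,(315,280,345,305),(120,80,30),(160,255,255),.02)
s("tealh S",fs,(340,195,390,255),(80,80,80),(100,255,255),.005)
s("tealh D",fd,(160,165,215,190),(80,80,60),(100,255,255),.005)
for k,v in obs.items():
    if len(v)==2: print(k,"tri",tri(v))
# zoomed side crops
a=fd["image"][:,:,::-1]
cv2.imwrite("pics/d1.png",np.vstack([cv2.resize(a[135:195,140:260],None,fx=5,fy=5,interpolation=cv2.INTER_CUBIC),cv2.resize(a[240:300,300:420],None,fx=5,fy=5,interpolation=cv2.INTER_CUBIC)]))
E
```

```text
cup base [0.3273 0.6604 0.    ] brush tip ray [0.3549 0.6839 0.15  ]
cork S [195.3144 205.9759] 582 [181 194  29  25] [ 0.5906 -0.1112  0.009 ]
cork D [299.6312 213.691 ] 301 [287 207  26  15] [ 0.5903 -0.1163  0.009 ]
white S [257.1309 226.0753] 611 [243 213  29  27] [0.5708 0.0448 0.009 ]
white D [258.1368 193.5896] 212 [248 188  22  12] [0.5708 0.0399 0.009 ]
ambercap S [420.4295 218.7306] 631 [405 205  40  45] [0.4135 0.3651 0.056 ]
ambercap D [157.3294 155.8941] 85 [152 152  13   9] [0.4135 0.3723 0.056 ]
greencap S [106.5509 147.024 ] 167 [ 99 141  16  13] [ 0.5675 -0.3785  0.056 ]
greencap D [379.7277 254.2525] 202 [371 248  18  14] [ 0.5576 -0.3909  0.056 ]
violet S [148.0444 117.7333] 45 [144 115   9   6] [ 0.4172 -0.3734  0.02  ]
violet D [330.1549 289.7887] 71 [325 286  12   8] [ 0.4203 -0.3742  0.02  ]
tealh S [372.1772 210.6962] 79 [367 204  11  15] [0.409  0.2679 0.005 ]
tealh D [174.1379 182.3793] 29 [168 181  13   4] [0.4098 0.2622 0.005 ]
cork tri [ 0.591  -0.1133  0.0073]
white tri [0.5715 0.0433 0.0076]
ambercap tri [0.4124 0.3659 0.0574]
greencap tri [ 0.5648 -0.3857  0.0489]
violet tri [ 0.4185 -0.3738  0.0207]
tealh tri [0.4102 0.2668 0.0039]
```

View pics/d1.png

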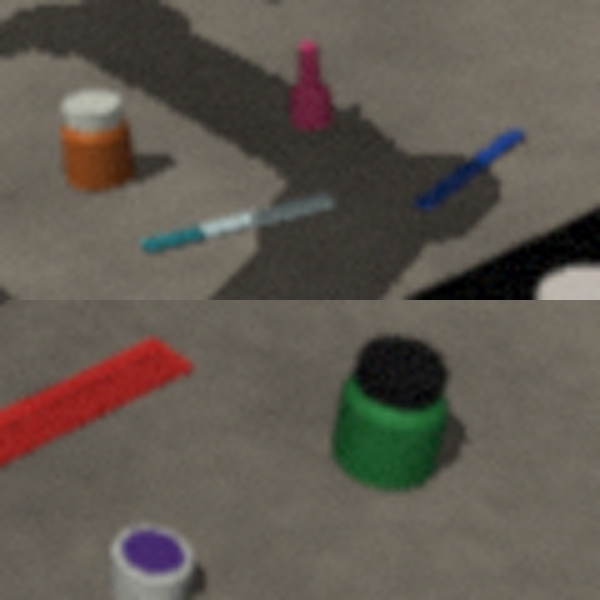

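>>> arm_command(rows=[{"dp": [10, -45, 10], "twist": 6}, {"dp": [10, -45, 0], "twist": 6}, {"dp": [10, -45, 0], "twist": 5.5}, {"dp": [36, -26, 0], "twist": 0}, {"dp": [36, -26, 0], "twist": 0}, {"dp": [36, -26, -10], "twist": 0}, {"dp": [36, -26, -20], "twist": 0}, {"dp": [36, -26, -20], "twist": 0}, {"dp": [0, 0, 0], "twist": 0}, {"dp": [0, 0, 0], "twist": 0}], grip=-1)

```text
t: 1.5
eef_pos: [0.4128, 0.3792, 0.1742]
eef_rot: [0.0, 1.0, 0.0, -0.0]
ft_force: [-0.3, -0.1, 0.4]
width: 0.0851
```

```bash
cat > look.py <<'E'
from plant import arm
import cv2,pickle,sys
from seg import *
np.set_printoptions(precision=4,suppress=True)
def look(cam,name,scale=1.5):
    f=arm.grab_frame(cam); s=arm.read_state()
    pickle.dump((f,s),open(name+".pkl","wb"))
    cv2.imwrite(f"pics/{name}.png",cv2.resize(f["image"][:,:,::-1],None,fx=scale,fy=scale,interpolation=cv2.INTER_CUBIC))
    print("t",s["t"],"tcp",s["eef_pos"],s["eef_rot"],"F",s["ft_force"],"w",s["width"]); return f,s
if __name__=="__main__": look(sys.argv[1],sys.argv[2])
E
python3 look.py wrist w1
```

```text
t 1.55 tcp [0.4124 0.3799 0.1745] [-0.0007  1.      0.0005 -0.0001] F [-0.3574 -0.3527  0.0931] w 0.08549411933114416
```

View pics/w1.png

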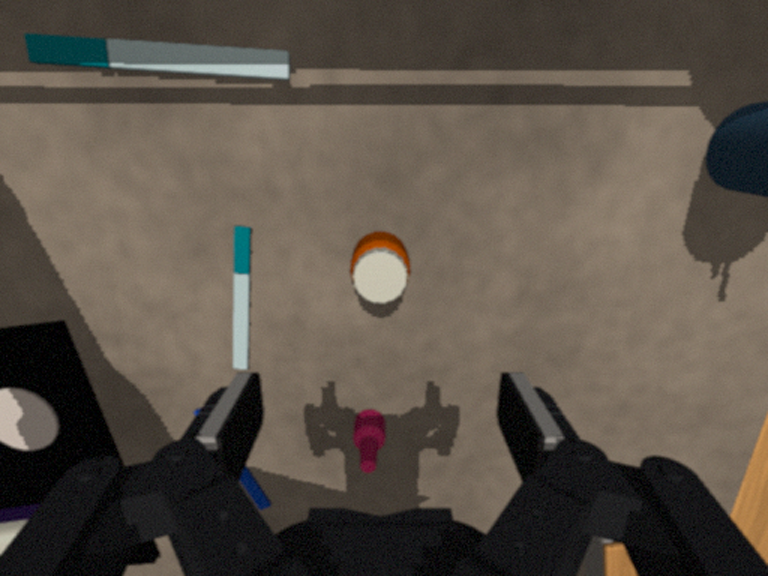

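The wrist view shows the amber jar with its cap at (380,276) in the 1.5x picture. The small file runs from (243,227) to (241,368), the large file is at top left, and the polish bottle is at (370,430).

Run:
```python
import pickle
from seg import *
np.set_printoptions(precision=4,suppress=True)
f,s=pickle.load(open("w1.pkl","rb"))
c,a,b,m=seg(f,(225,155,285,210),(0,0,130),(40,70,255));print(c,a,b,ray(f,*c,.056))
# glimpses
c,a,b,m=seg(f,(225,145,285,210),(5,120,80),(20,255,255));print(c,b, ray(f,c[0],b[1],0.02))
for u,v in [(243,227),(241,368)]: print(ray(f,u/1.5,v/1.5,.005))
c,a,b,m=seg(f,(150,140,175,250),(80,80,60),(100,255,255));print("teal",c,a,b,ray(f,*c,.005))
hsv=cv2.cvtColor(f["image"],cv2.COLOR_RGB2HSV)
sub=f["image"][145:250,150:175].astype(int)
mm=((sub[:,:,2]-sub[:,:,0])>0).astype(np.uint8)
n,l,st,ce=cv2.connectedComponentsWithStats(mm); i=1+np.argmax(st[1:,4]); ys,xs=np.where(l==i); print(st[i])
r=cv2.minAreaRect(np.stack([xs+150,ys+145],1).astype(np.float32)); print(r); P=cv2.boxPoints(r)
for p in P: print(p,ray(f,*p,.005))
print("ctr",ray(f,*r[0],.005))
print("tcp proj",proj(f,s["eef_pos"]))
```

```text
[252.8767 183.7642] 1022 [232 166  40  36] [0.4144 0.3797 0.056 ]
[252.8659 164.1295] [233 154  41  29] [0.3899 0.3798 0.02  ]
[0.3897 0.2712 0.005 ]
[0.517  0.2556 0.005 ]
teal [160.9971 166.2326] 344 [156 151  11  32] [0.4079 0.268  0.005 ]
[   5    5   13   96 1018]
((161.0, 197.5), (95.0, 12.0), 90.0)
[155. 150.] [0.388 0.263 0.005]
[167. 150.] [0.3881 0.2773 0.005 ]
[167. 245.] [0.5165 0.2642 0.005 ]
[155. 245.] [0.5165 0.2481 0.005 ]
ctr [0.4484 0.2636 0.005 ]
tcp proj [253.3574 235.486 ]
```

>>> arm_command(rows=[{"dp": [2, 0, -40], "twist": 0}, {"dp": [0, 0, -40], "twist": 0}, {"dp": [0, 0, -40], "twist": 0}, {"dp": [0, 0, -22], "twist": 0}, {"dp": [0, 0, -10], "twist": 0}, {"dp": [0, 0, 0], "twist": 0}])

```text
t: 2.3
eef_pos: [0.4146, 0.3796, 0.0223]
eef_rot: [-0.001, 1.0, 0.0, -0.0]
ft_force: [-0.6, -0.1, 0.6]
width: 0.0852
```

>>> arm_command(rows=[{"dp": [0, 0, 0], "twist": 0}, {"dp": [0, 0, 0], "twist": 0}, {"dp": [0, 0, 0], "twist": 0}, {"dp": [0, 0, 0], "twist": 0}, {"dp": [0, 0, 0], "twist": 0}, {"dp": [0, 0, 0], "twist": 0}], grip=1)

```text
t: 3.05
eef_pos: [0.4157, 0.3793, 0.0233]
eef_rot: [0.0, 1.0, 0.001, 0.001]
ft_force: [-1.6, 0.1, 6.0]
width: 0.0359
```

```bash
python3 look.py wrist w2
```

```text
t 3.1 tcp [0.4157 0.3793 0.0233] [0.0002 1.     0.0007 0.0006] F [-0.7317 -0.6051  5.7304] w 0.036254911760668036
```

View pics/w2.png

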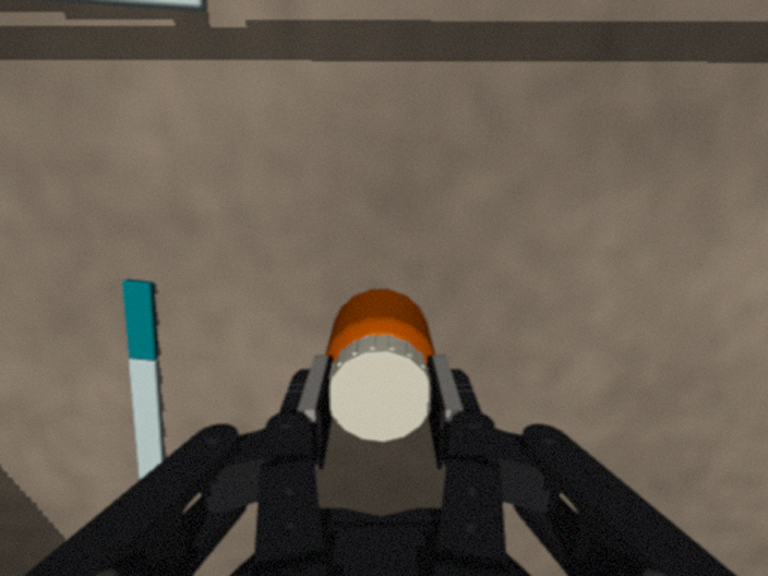

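Run:
```python
from look import *
f,s=look("side","s2")
u,v=proj(f,[.415,.379,.03]).astype(int); print(u,v)
cv2.imwrite("pics/s2c.png",cv2.resize(f["image"][v-50:v+40,max(0,u-60):u+60,::-1],None,fx=6,fy=6,interpolation=cv2.INTER_CUBIC))
f,s=pickle.load(open("w2.pkl","rb"))
for p in ([.4157,.379,.056],[.4157,.379,.0283],[.4157,.379+.023,.0283],[.4157,.379+.023,.0093],[.4157,.379+.023,.036]): print(p,proj(f,p)*1.5)
```

```text
t 3.15 tcp [0.4157 0.3793 0.0232] [0.0002 1.     0.0007 0.0006] F [-1.4694  0.6904  6.4184] w 0.03576983062081705
157 162
[0.4157, 0.379, 0.056] [377.6676 397.5994]
[0.4157, 0.379, 0.0283] [377.7573 359.4836]
[0.4157, 0.402, 0.0283] [432.6019 359.3897]
[0.4157, 0.402, 0.0093] [427.5247 339.2671]
[0.4157, 0.402, 0.036] [434.9706 368.7773]
```

View pics/s2c.png

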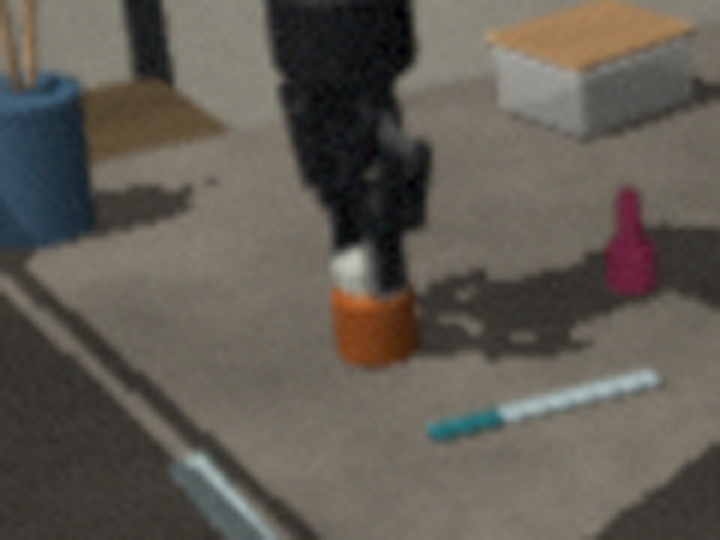

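Run:
```python
import pickle
from seg import *
np.set_printoptions(precision=4,suppress=True)
f,s=pickle.load(open("s2.pkl","rb"))
F=K(f);R=f["R"];t=f["t"];c=-R.T@t
for u,v in [(162,161),(165,160),(160,160)]:
    w=R.T@np.array([(u-f["cx"])/F,(v-f["cy"])/F,1]); k=(.358-c[1])/w[1]; print(u,v,c+k*w)
print(c, proj(f,[.4157,.36,.009]),proj(f,[.4157,.36,.016]))
f,s=pickle.load(open("w2.pkl","rb"));c=-f["R"].T@f["t"];print(c-s["eef_pos"])
cv2.imwrite("pics/w2c.png",cv2.resize(f["image"][180:330,170:340,::-1],None,fx=4,fy=4,interpolation=cv2.INTER_CUBIC))
f,s=pickle.load(open("w1.pkl","rb"));
cv2.imwrite("pics/w1c.png",cv2.resize(f["image"][220:330,110:400,::-1],None,fx=2.7,fy=2.7,interpolation=cv2.INTER_CUBIC))
```

```text
162 161 [0.4214 0.358  0.0406]
165 160 [0.4324 0.358  0.0412]
160 160 [0.4147 0.358  0.0461]
[-0.0922 -0.739   0.5924] [161.1093 169.8428] [160.9011 167.9538]
[-0.0853 -0.      0.1595]
```

View pics/w2c.png

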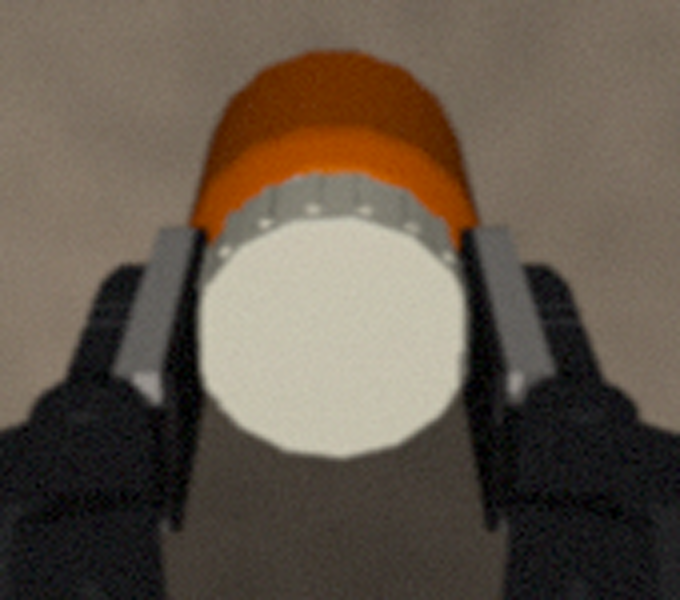

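View pics/w1c.png

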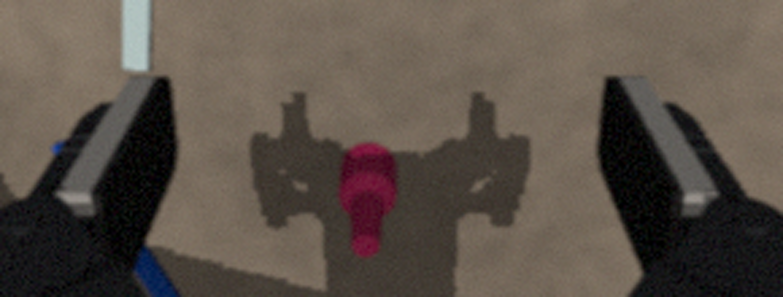

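The pads closed on the white cap, with the tips at about z 40 mm by the side view. That is higher than the stated finger length implies, but the hold is square on the cap. I'll lift a little and check it.

>>> arm_command(rows=[{"dp": [0, 0, 5], "twist": 0}, {"dp": [0, 0, 10], "twist": 0}, {"dp": [0, 0, 15], "twist": 0}, {"dp": [0, 0, 0], "twist": 0}])

```text
t: 3.65
eef_pos: [0.4161, 0.3796, 0.0539]
eef_rot: [0.0, 1.0, 0.001, 0.001]
ft_force: [0.4, -0.3, -0.7]
width: 0.0356
```

Run:
```python
from look import *
f,s=look("side","s3")
u,v=proj(f,[.415,.379,.06]).astype(int)
a=cv2.resize(f["image"][v-50:v+40,max(0,u-60):u+60,::-1],None,fx=6,fy=6,interpolation=cv2.INTER_CUBIC)
cv2.imwrite("pics/s3c.png",a)
look("wrist","w3",1)
```

```text
t 3.7 tcp [0.4156 0.3791 0.0531] [0.0002 1.     0.0007 0.0006] F [-0.1986  0.7766 -0.8873] w 0.03546487847067769
t 3.75 tcp [0.4153 0.3788 0.0525] [0.0002 1.     0.0003 0.0002] F [ 0.8796  0.4573 -0.1544] w 0.03562581455462514
```

View pics/s3c.png

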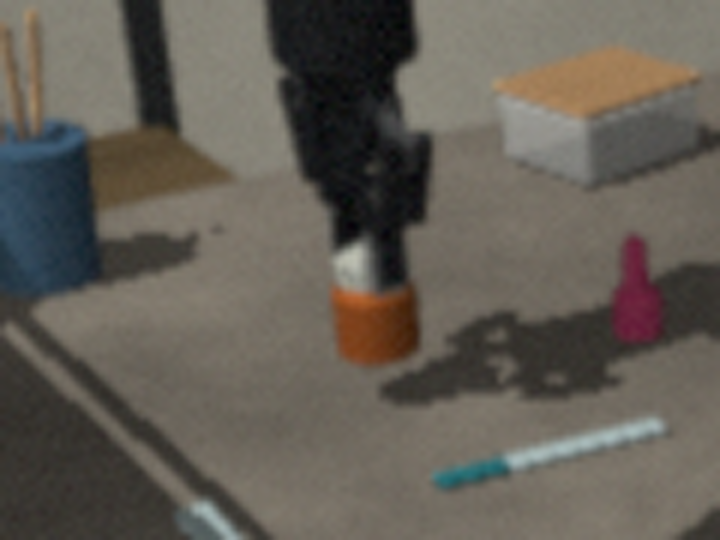

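View pics/w3.png

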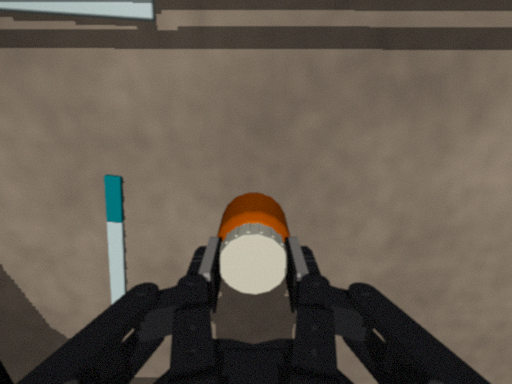

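The jar is lifted and hangs upright by its cap. Next I move to a viewpoint over the tray.

>>> arm_command(rows=[{"dp": [0, -15, 30], "twist": 0}, {"dp": [5, -30, 35], "twist": 0}, {"dp": [10, -45, 35], "twist": 0}, {"dp": [12, -50, 35], "twist": 0}, {"dp": [12, -50, 12], "twist": 0}, {"dp": [12, -50, 0], "twist": 0}, {"dp": [10, -50, 0], "twist": 0}, {"dp": [10, -50, 0], "twist": 0}, {"dp": [5, -40, 0], "twist": 0}, {"dp": [0, -25, 0], "twist": 0}, {"dp": [0, 0, 0], "twist": 0}, {"dp": [0, 0, 0], "twist": 0}, {"dp": [0, 0, 0], "twist": 0}])

```text
t: 5.38
eef_pos: [0.4911, -0.0248, 0.199]
eef_rot: [-0.001, 1.0, 0.0, -0.0]
ft_force: [0.1, -0.6, -0.9]
width: 0.0355
```

```bash
python3 look.py wrist w4
```

```text
t 5.425 tcp [ 0.4911 -0.0249  0.199 ] [-0.001   1.      0.0002 -0.0001] F [ 0.6006  0.3853 -0.0891] w 0.03586695974360163
```

View pics/w4.png

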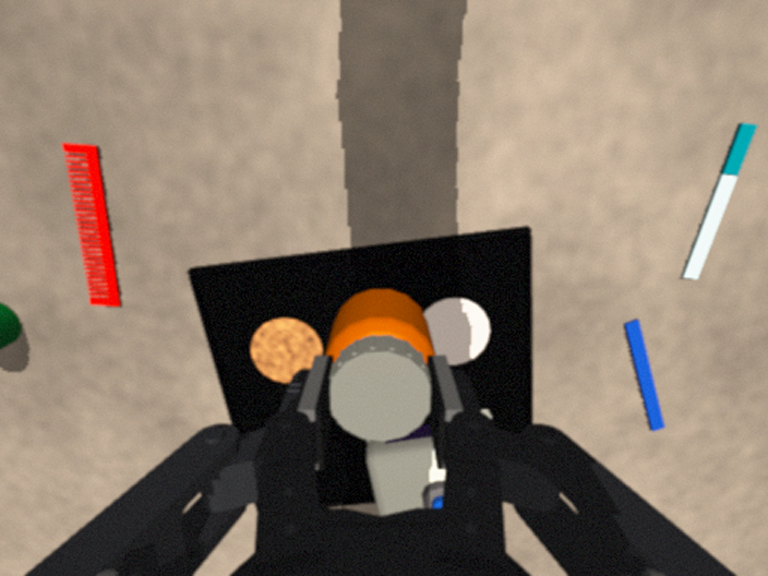

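>>> arm_command(rows=[{"dp": [40, 0, 0], "twist": 0}, {"dp": [35, 0, 0], "twist": 0}, {"dp": [0, 0, 0], "twist": 0}, {"dp": [0, 0, 0], "twist": 0}, {"dp": [0, 0, 0], "twist": 0}])

```text
t: 6.05
eef_pos: [0.5652, -0.026, 0.1991]
eef_rot: [-0.0, 1.0, 0.0, -0.0]
ft_force: [-0.5, 0.7, 0.1]
width: 0.0355
```

```bash
python3 look.py wrist w5
```

```text
t 6.1 tcp [ 0.5654 -0.0261  0.1992] [ 0.0001  1.      0.0002 -0.0002] F [ 0.4747  0.9788 -1.7593] w 0.03570602697347106
```

View pics/w5.png

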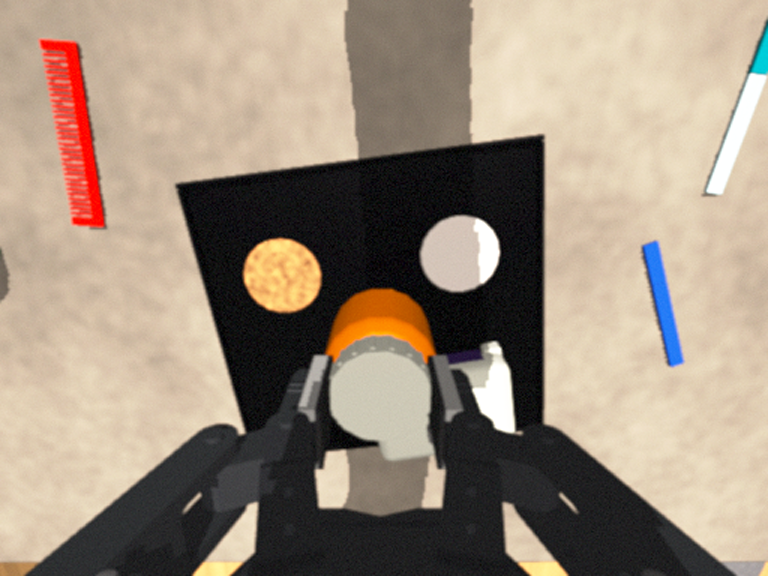

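Both coasters are fully visible: cork at (282,275), white at (460,253). The tray's near corners are at (180,185) and (543,137).

Run:
```python
import pickle
from seg import *
np.set_printoptions(precision=4,suppress=True)
f,s=pickle.load(open("w5.pkl","rb"))
def circ(box,thr):
    x0,y0,x1,y1=box; g=f["image"][y0:y1,x0:x1].max(2); m=(g>thr).astype(np.uint8)
    cs,_=cv2.findContours(m,cv2.RETR_EXTERNAL,cv2.CHAIN_APPROX_NONE); c=max(cs,key=cv2.contourArea)[:,0]
    P=np.array([ray(f,u+x0,v+y0,.009)[:2] for u,v in c]); A=np.c_[2*P,np.ones(len(P))]; q=np.linalg.lstsq(A,(P**2).sum(1),rcond=None)[0]
    return q[:2],np.sqrt(q[2]+q[0]**2+q[1]**2)
c,r=circ((155,150,220,215),70); w,r2=circ((275,135,338,203),90)
d=w-c; print(c,r,w,r2,np.linalg.norm(d),np.degrees(np.arctan2(*d[::-1])), (c+w)/2)
for u,v in [(180,185),(543,137)]: print(ray(f,u/1.5,v/1.5,.012))
g=f["image"]
hs,a,b,m=seg(f,(215,228,292,300),(0,0,90),(180,60,220)); print("cap",hs,b,ray(f,*hs,.199+.033)-np.array(s["eef_pos"]))
print(proj(f,s["eef_pos"]+[0,0,.033]))
```

```text
[ 0.5897 -0.1115] 0.03455794132621033 [0.5697 0.0441] 0.034167208981470604 0.15680669660590038 97.31881220440442 [ 0.5797 -0.0337]
[ 0.5111 -0.1875  0.012 ]
[0.4744 0.1031 0.012 ]
cap [254.7845 263.2369] [219 228  71  72] [-0.0013  0.0014  0.0328]
[252.181  265.6178]
```

>>> arm_command(rows=[{"dp": [10, -40, 0], "twist": 0}, {"dp": [10, -35, -20], "twist": 0}, {"dp": [5.5, -11, -35], "twist": 0}, {"dp": [0, 0, -35], "twist": 0}, {"dp": [0, 0, -30], "twist": 0}, {"dp": [0, 0, -20], "twist": 0}, {"dp": [0, 0, -14], "twist": 0}, {"dp": [0, 0, 0], "twist": 0}, {"dp": [0, 0, 0], "twist": 0}])

```text
t: 7.22
eef_pos: [0.5924, -0.1124, 0.0461]
eef_rot: [0.0, 1.0, -0.0, 0.001]
ft_force: [0.3, -1.1, -0.5]
width: 0.0356
```

```bash
python3 look.py wrist w6
```

```text
t 7.275 tcp [ 0.5925 -0.1124  0.0462] [ 0.0002  1.     -0.0001  0.001 ] F [-0.0763 -1.1869 -0.4115] w 0.03590592040856822
```

View pics/w6.png

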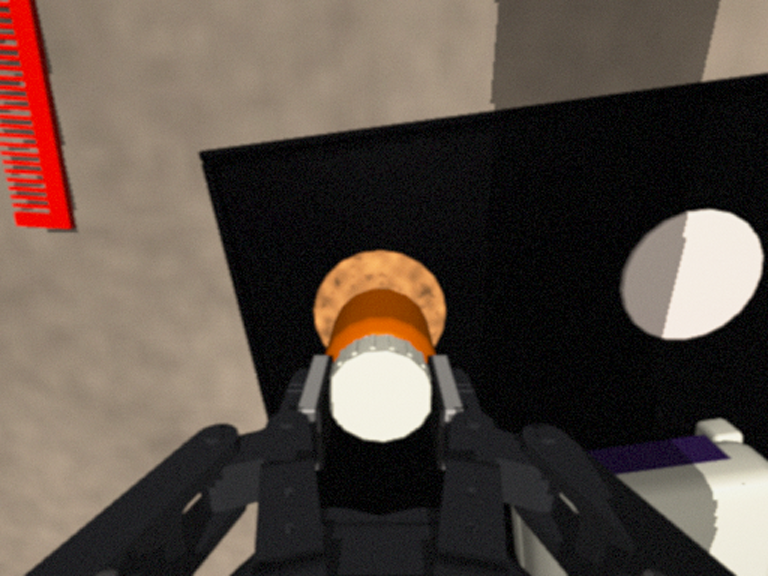

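The cork disc shows around the jar, evenly left and right, with the cap at (381,395). I'll fit both circles in this one image.

```bash
cat > fit.py <<'E'
from seg import *
from scipy.optimize import least_squares
def circfit(f,mask,z,r,keep=None):
    cs,_=cv2.findContours(mask,cv2.RETR_EXTERNAL,cv2.CHAIN_APPROX_NONE); c=max(cs,key=cv2.contourArea)[:,0]
    if keep is not None: c=np.array([p for p in c if keep(p)])
    P=np.array([ray(f,u,v,z)[:2] for u,v in c])
    q=least_squares(lambda q:np.hypot(P[:,0]-q[0],P[:,1]-q[1])-r-q[2]*0,np.r_[P.mean(0),0],loss="soft_l1",f_scale=.0008)
    return q.x[:2],np.sqrt(np.mean(q.fun**2)),len(P)
E
python3 - <<'E'
import pickle
from fit import *
np.set_printoptions(precision=4,suppress=True)
f,s=pickle.load(open("w6.pkl","rb"))
im=f["image"];h=cv2.cvtColor(im,cv2.COLOR_RGB2HSV)
m=np.zeros(im.shape[:2],np.uint8); m[160:235,200:305]=(im[160:235,200:305].max(2)>60)
print(circfit(f,m,.009,.0343,lambda p:p[1]<222))
m=np.zeros(im.shape[:2],np.uint8); m[225:300,215:292]=((im.min(2)>165))[225:300,215:292]
print(cv2.boundingRect(m)); 
zc=s["eef_pos"][2]+.0327
for z in(zc,): print(circfit(f,m,z,.019), "tcp",s["eef_pos"])
E
```

```text
(array([ 0.5899, -0.1121]), np.float64(0.00035636728505255346), 149)
(221, 231, 66, 63)
(array([ 0.5915, -0.1119]), np.float64(0.0008785257178322308), 207) tcp [ 0.5925 -0.1124  0.0462]
```

>>> arm_command(rows=[{"dp": [-1.5, 0, -6], "twist": 0}, {"dp": [0, 0, -4], "twist": 0}, {"dp": [0, 0, -1], "twist": 0}, {"dp": [0, 0, -1], "twist": 0}, {"dp": [0, 0, 0], "twist": 0}])

```text
t: 7.9
eef_pos: [0.5902, -0.1123, 0.0331]
eef_rot: [0.0, 1.0, 0.0, -0.0]
ft_force: [0.5, -0.4, -0.6]
width: 0.0358
```

>>> arm_command(rows=[{"dp": [0, 0, -0.6], "twist": 0}, {"dp": [0, 0, -0.6], "twist": 0}, {"dp": [0, 0, 0], "twist": 0}])

```text
t: 8.28
eef_pos: [0.5904, -0.1123, 0.0323]
eef_rot: [0.0, 1.0, 0.0, 0.0]
ft_force: [-1.9, 0.5, 2.6]
width: 0.0356
```

>>> arm_command(rows=[{"dp": [0, 0, 0], "twist": 0}, {"dp": [0, 0, 0], "twist": 0}, {"dp": [0, 0, 0], "twist": 0}, {"dp": [0, 0, 0], "twist": 0}], grip=-0.6)

```text
t: 8.78
eef_pos: [0.5902, -0.1123, 0.0319]
eef_rot: [0.0, 1.0, 0.0, -0.0]
ft_force: [0.4, -0.2, -0.3]
width: 0.0686
```

>>> arm_command(rows=[{"dp": [0, 0, 10], "twist": 0}, {"dp": [0, 0, 30], "twist": 0}, {"dp": [0, 0, 40], "twist": 0}, {"dp": [0, 0, 40], "twist": 0}, {"dp": [0, 0, 0], "twist": 0}, {"dp": [0, 0, 0], "twist": 0}])

```text
t: 9.52
eef_pos: [0.5898, -0.1122, 0.152]
eef_rot: [0.0, 1.0, 0.0, -0.0]
ft_force: [0.1, 0.5, -0.4]
width: 0.0684
```

```bash
python3 look.py wrist w7
```

```text
t 9.575 tcp [ 0.5894 -0.1121  0.1513] [ 0.0001  1.      0.0002 -0.0008] F [-0.3099  1.1442 -0.321 ] w 0.06829572078636965
```

View pics/w7.png

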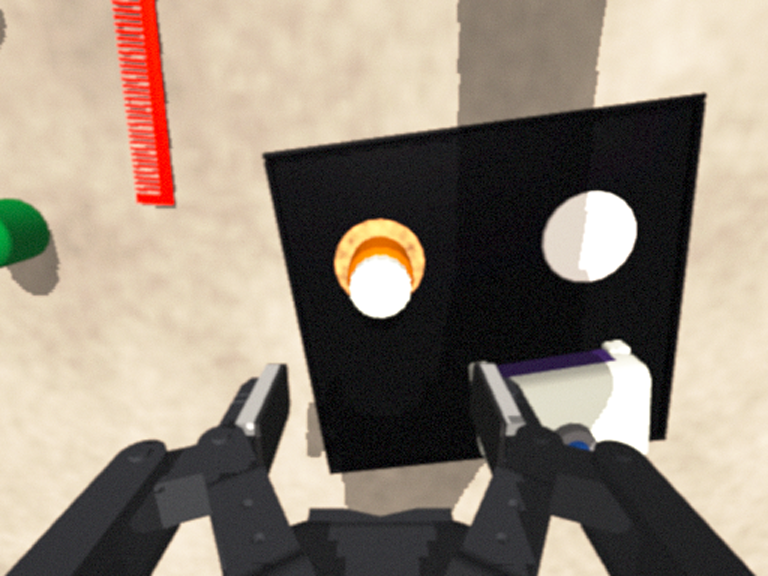

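Run:
```python
import pickle
from fit import *
np.set_printoptions(precision=4,suppress=True)
f,s=pickle.load(open("w7.pkl","rb"))
im=f["image"].astype(int)
Z=lambda:np.zeros(im.shape[:2],np.uint8)
m=Z(); m[140:215,215:290]=(im.max(2)>70)[140:215,215:290]
# cork rim only upper part
print("cork",circfit(f,m,.009,.0343,lambda p:p[1]<185))
m=Z(); m[160:218,225:282]=((im.min(2)>170))[160:218,225:282]
print("cap",circfit(f,m,.065,.019),cv2.boundingRect(m))
m=Z(); m[120:195,355:430]=(im.max(2)>90)[120:195,355:430]
print("white",circfit(f,m,.009,.034))
```

```text
cork (array([ 0.5894, -0.112 ]), np.float64(0.0003455438920309601), 105)
cap (array([ 0.5893, -0.1115]), np.float64(0.0007688773291340407), 115) (233, 170, 42, 42)
white (array([0.5697, 0.0436]), np.float64(0.0004924305308179225), 175)
```

The amber jar is centred on the cork to within about 1 mm. Next is the green jar.

>>> arm_command(rows=[{"dp": [0, -30, 15], "twist": 0}, {"dp": [-6, -50, 0], "twist": 0}, {"dp": [-6, -50, 0], "twist": 0}, {"dp": [-6, -50, 0], "twist": 0}, {"dp": [-6, -50, 0], "twist": 0}, {"dp": [0, -36, 0], "twist": 0}, {"dp": [0, 0, 0], "twist": 0}, {"dp": [0, 0, 0], "twist": 0}, {"dp": [0, 0, 0], "twist": 0}], grip=-1)

```text
t: 10.7
eef_pos: [0.5667, -0.3762, 0.1663]
eef_rot: [-0.001, 1.0, 0.001, -0.0]
ft_force: [0.0, 0.1, 0.0]
width: 0.0856
```

```bash
python3 look.py wrist w8
```

```text
t 10.75 tcp [ 0.5667 -0.3764  0.1666] [-0.001   1.      0.0006 -0.0002] F [ 0.2281  0.3966 -0.1785] w 0.08547652912283496
```

View pics/w8.png

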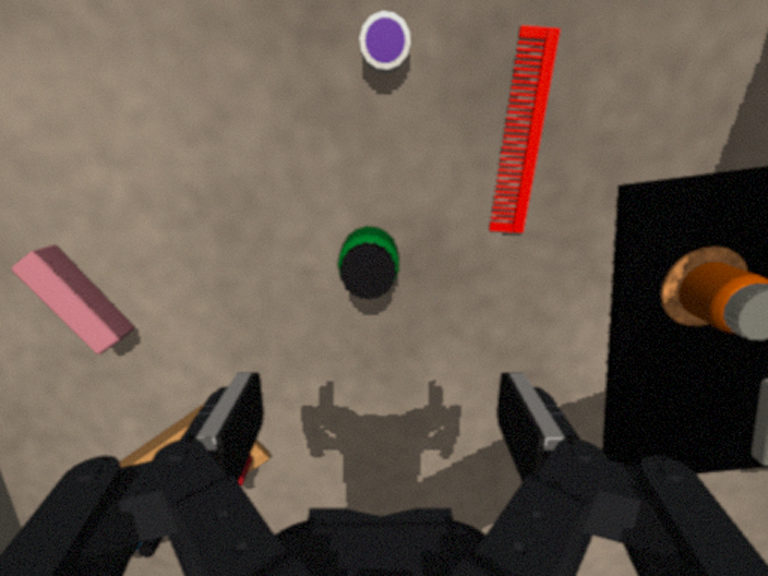

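The black-capped green jar has its cap at (369,271), the tin is at (385,40), and the comb is well clear.

Run:
```python
import pickle
from fit import *
np.set_printoptions(precision=4,suppress=True)
f,s=pickle.load(open("w8.pkl","rb"))
im=f["image"].astype(int)
Z=lambda:np.zeros(im.shape[:2],np.uint8)
m=Z(); m[158:200,220:272]=(im.max(2)<48)[158:200,220:272]
print("cap",circfit(f,m,.056,.019),cv2.boundingRect(m))
m=Z(); m[145:200,220:272]=((im[:,:,1]-im[:,:,0])>30)[145:200,220:272]
m2=m.copy();r=cv2.boundingRect(m);print(r,ray(f,r[0]+r[2]/2,r[1],.036))
m=Z(); m[0:60,230:290]=(((im[:,:,2]-im[:,:,1])>40)|(im.min(2)>140))[0:60,230:290]
print("tin",circfit(f,m,.02,.017),cv2.boundingRect(m))
```

```text
cap (array([ 0.5628, -0.3836]), np.float64(0.0006836686859869635), 105) (227, 162, 37, 38)
(225, 151, 41, 31) [ 0.536  -0.3833  0.036 ]
tin (array([ 0.4175, -0.3725]), np.float64(0.0008441445882997524), 102) (239, 7, 35, 39)
```

>>> arm_command(rows=[{"dp": [-4, -7, -40], "twist": 0}, {"dp": [0, 0, -40], "twist": 0}, {"dp": [0, 0, -40], "twist": 0}, {"dp": [0, 0, -15], "twist": 0}, {"dp": [0, 0, -5], "twist": 0}, {"dp": [0, 0, 0], "twist": 0}])

```text
t: 11.5
eef_pos: [0.5631, -0.3857, 0.0282]
eef_rot: [0.0, 1.0, -0.001, 0.001]
ft_force: [0.3, 0.1, -0.5]
width: 0.0857
```

>>> arm_command(rows=[{"dp": [0, 0, 0], "twist": 0}, {"dp": [0, 0, 0], "twist": 0}, {"dp": [0, 0, 0], "twist": 0}, {"dp": [0, 0, 0], "twist": 0}, {"dp": [0, 0, 0], "twist": 0}, {"dp": [0, 0, 0], "twist": 0}], grip=1)

```text
t: 12.25
eef_pos: [0.5627, -0.3855, 0.0281]
eef_rot: [0.0, 1.0, -0.0, 0.001]
ft_force: [-0.5, 1.3, 6.3]
width: 0.0356
```

>>> arm_command(rows=[{"dp": [0, 0, 5], "twist": 0}, {"dp": [0, 0, 10], "twist": 0}, {"dp": [0, 0, 15], "twist": 0}, {"dp": [0, 0, 0], "twist": 0}])

```text
t: 12.75
eef_pos: [0.5633, -0.3862, 0.059]
eef_rot: [0.0, 1.0, -0.001, 0.002]
ft_force: [-0.4, -0.4, -1.1]
width: 0.0353
```

```bash
python3 look.py wrist w9; python3 look.py side s9
```

```text
t 12.8 tcp [ 0.5627 -0.3857  0.058 ] [ 0.0002  1.     -0.0005  0.0008] F [ 0.3474  1.0246 -1.7966] w 0.03513286361840105
t 12.85 tcp [ 0.5623 -0.3853  0.0573] [ 0.0001  1.     -0.0001  0.0002] F [-0.5981 -1.0696 -2.1429] w 0.0353132422786702
```

View pics/w9.png

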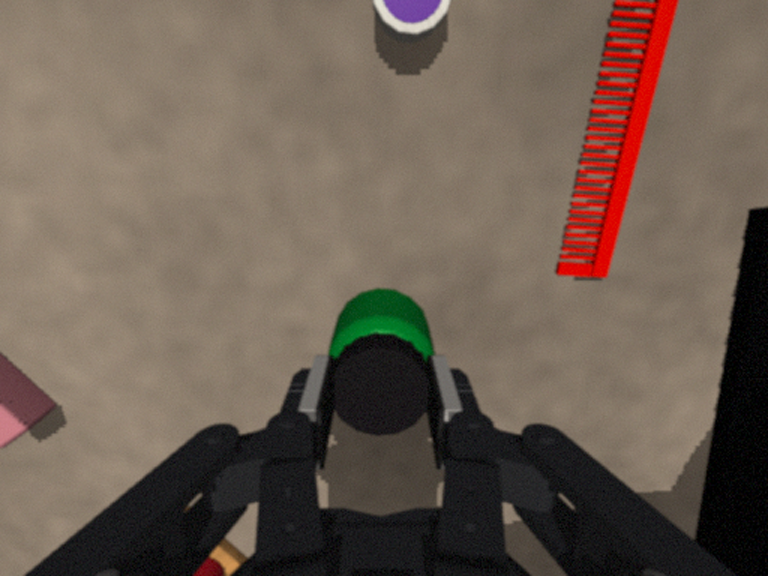

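View pics/s9.png

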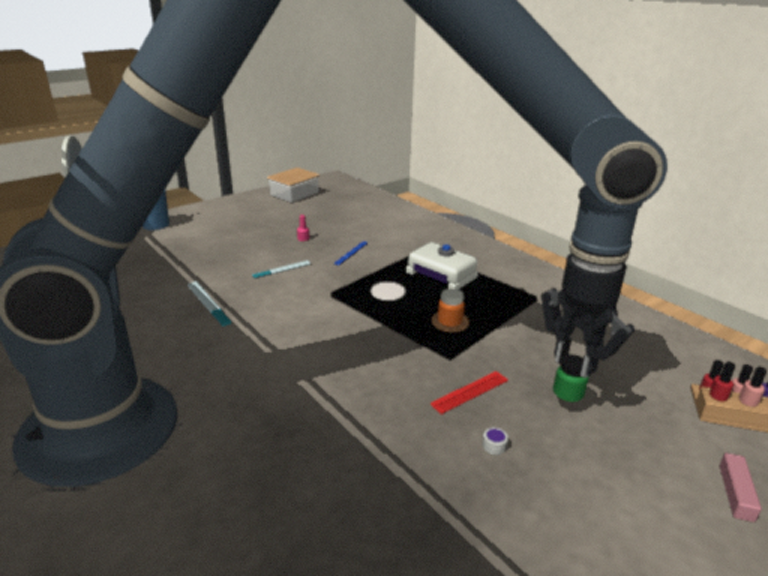

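>>> arm_command(rows=[{"dp": [0, 0, 25], "twist": 0}, {"dp": [0, 5, 40], "twist": 0}, {"dp": [0, 20, 40], "twist": 0}, {"dp": [0, 40, 0], "twist": 0}, {"dp": [0, 50, 0], "twist": 0}, {"dp": [0, 50, 0], "twist": 0}, {"dp": [0, 50, 0], "twist": 0}, {"dp": [0, 50, 0], "twist": 0}, {"dp": [0, 50, 0], "twist": 0}, {"dp": [0, 50, 0], "twist": 0}, {"dp": [4, 40, 0], "twist": 0}, {"dp": [4, 24, 0], "twist": 0}, {"dp": [0, 0, -20], "twist": 0}, {"dp": [0, 0, -35], "twist": 0}, {"dp": [0, 0, -35], "twist": 0}, {"dp": [0, 0, -22], "twist": 0}, {"dp": [0, 0, 0], "twist": 0}, {"dp": [0, 0, 0], "twist": 0}])

```text
t: 15.1
eef_pos: [0.5708, 0.0437, 0.0506]
eef_rot: [0.0, 1.0, 0.0, 0.001]
ft_force: [0.4, 0.2, -0.7]
width: 0.035
```

```bash
python3 look.py wrist w10
```

```text
t 15.15 tcp [0.5711 0.0438 0.051 ] [0.0002 1.     0.0002 0.001 ] F [ 1.0427 -0.3479 -0.5286] w 0.03571889918463476
```

View pics/w10.png

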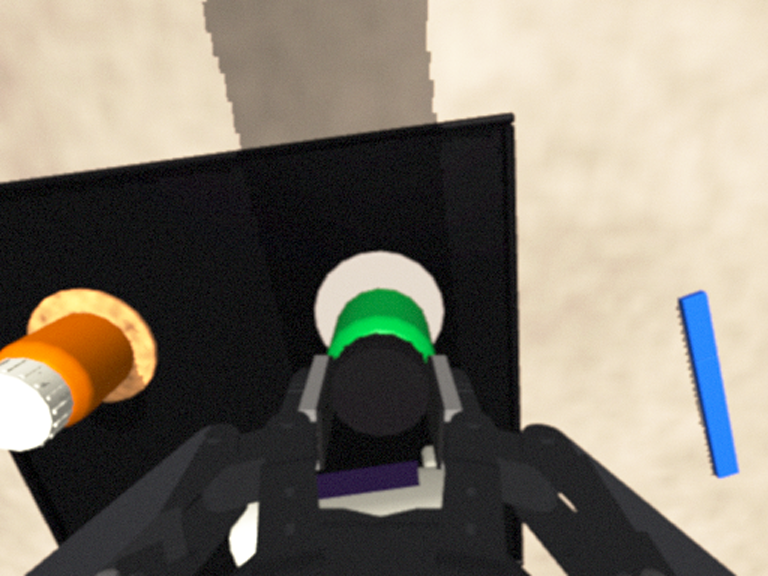

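Run:
```python
import pickle
from fit import *
np.set_printoptions(precision=4,suppress=True)
f,s=pickle.load(open("w10.pkl","rb"))
im=f["image"].astype(int)
Z=lambda:np.zeros(im.shape[:2],np.uint8)
m=Z(); m[150:235,200:305]=(im.max(2)>70)[150:235,200:305]
print("white",circfit(f,m,.009,.0342,lambda p:p[1]<222 and p[1]>160))
p=s["eef_pos"]; zt=p[2]+.0279
print("cap",ray(f,379.5/1.5,385.5/1.5,zt),p)
# body bottom visible arc: green top edge row -> near edge of body
g=Z(); g[185:225,215:292]=((im[:,:,1]-im[:,:,0])>30)[185:225,215:292]
r=cv2.boundingRect(g); print(r)
cs,_=cv2.findContours(g,cv2.RETR_EXTERNAL,cv2.CHAIN_APPROX_NONE); c=max(cs,key=cv2.contourArea)[:,0]
c=np.array([q for q in c if q[1]<205])
# same for amber in w6 for reference
P=np.array([ray(f,u,v,zt-.056) [:2] for u,v in c]); 
print("body foot fit",least_squares(lambda q:np.hypot(P[:,0]-q[0],P[:,1]-q[1])-.023,P.mean(0)+[.02,0],loss="soft_l1",f_scale=.001).x)
```

```text
white (array([0.5698, 0.0437]), np.float64(0.00029014275417792515), 147)
cap [0.5686 0.0441 0.0789] [0.5711 0.0438 0.051 ]
(222, 192, 65, 33)
body foot fit [0.5738 0.045 ]
```

Run:
```python
import pickle
from fit import *
np.set_printoptions(precision=4,suppress=True)
for n,h,cut in (("w6",.0327,0),("w10",.0279,0),("w9",.0279,0)):
    f,s=pickle.load(open(n+".pkl","rb")); p=s["eef_pos"]; zt=p[2]+h
    im=f["image"].astype(int)
    col=im[170:300,253]; 
    print(n,"near foot edge", (ray(f,253.3,192.5,zt-.056)-p)[:2]+[.023,0])
    if n!="w6":
        cv2.imwrite(f"pics/{n}b.png",cv2.resize(np.clip(im[215:300,210:300,::-1]*4,0,255).astype(np.uint8),None,fx=6,fy=6,interpolation=cv2.INTER_CUBIC))
```

```text
w6 near foot edge [0.0013 0.0007]
w10 near foot edge [0.0027 0.0006]
w9 near foot edge [0.0041 0.0001]
```

View pics/w10b.png

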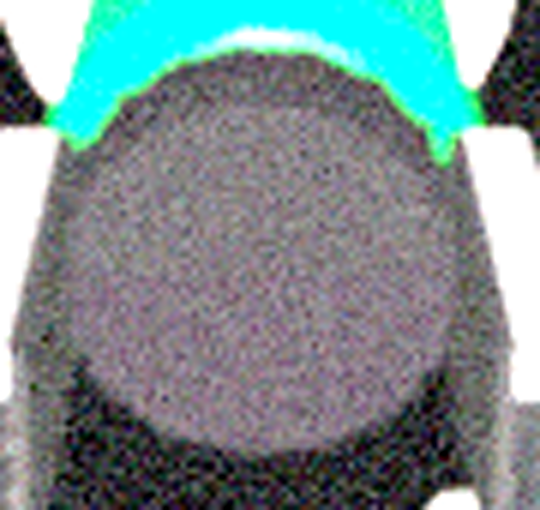

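>>> arm_command(rows=[{"dp": [-1.2, -0.5, -6], "twist": 0}, {"dp": [0, 0, -4], "twist": 0}, {"dp": [0, 0, -1.5], "twist": 0}, {"dp": [0, 0, -1], "twist": 0}, {"dp": [0, 0, 0], "twist": 0}])

```text
t: 15.78
eef_pos: [0.569, 0.0432, 0.0374]
eef_rot: [0.0, 1.0, 0.0, -0.0]
ft_force: [-0.2, 0.6, -1.0]
width: 0.0352
```

>>> arm_command(rows=[{"dp": [0, 0, -0.6], "twist": 0}, {"dp": [0, 0, -0.6], "twist": 0}, {"dp": [0, 0, 0], "twist": 0}])

```text
t: 16.15
eef_pos: [0.5695, 0.0433, 0.0371]
eef_rot: [0.0, 1.0, 0.0, 0.0]
ft_force: [-1.8, 0.2, 5.1]
width: 0.0351
```

>>> arm_command(rows=[{"dp": [0, 0, 0], "twist": 0}, {"dp": [0, 0, 0], "twist": 0}, {"dp": [0, 0, 0], "twist": 0}, {"dp": [0, 0, 0], "twist": 0}], grip=-0.6)

```text
t: 16.65
eef_pos: [0.5689, 0.0432, 0.0361]
eef_rot: [0.0, 1.0, -0.0, -0.0]
ft_force: [-0.4, 0.6, 0.3]
width: 0.0681
```

>>> arm_command(rows=[{"dp": [0, 0, 10], "twist": 0}, {"dp": [0, 0, 30], "twist": 0}, {"dp": [0, 0, 40], "twist": 0}, {"dp": [0, 0, 40], "twist": 0}, {"dp": [0, 0, 0], "twist": 0}, {"dp": [0, 0, 0], "twist": 0}])

```text
t: 17.4
eef_pos: [0.5686, 0.0433, 0.1563]
eef_rot: [0.0, 1.0, 0.0, -0.0]
ft_force: [0.7, -0.3, 0.6]
width: 0.0685
```

```bash
python3 look.py wrist w11
```

```text
t 17.45 tcp [0.5682 0.0432 0.1556] [ 0.0001  1.     -0.     -0.0008] F [-0.445   0.2339 -0.0647] w 0.06816041592317856
```

View pics/w11.png

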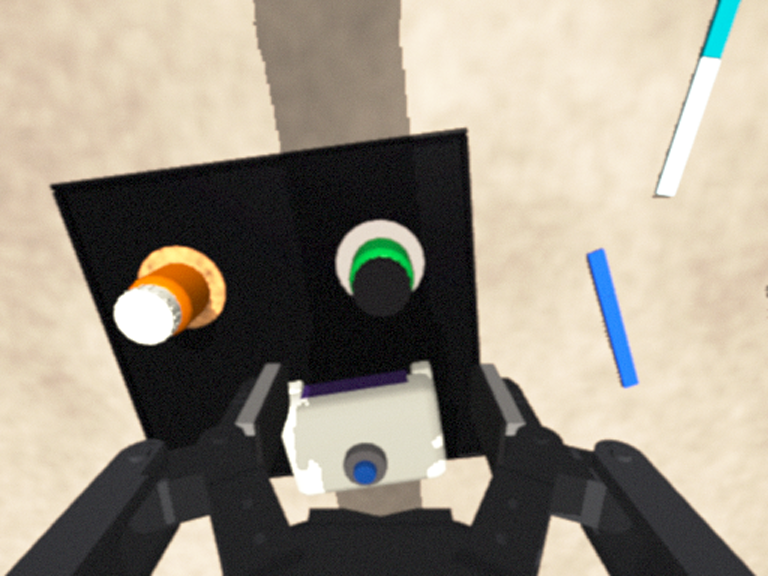

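Run:
```python
import pickle
from fit import *
np.set_printoptions(precision=4,suppress=True)
f,s=pickle.load(open("w11.pkl","rb"))
im=f["image"].astype(int)
Z=lambda:np.zeros(im.shape[:2],np.uint8)
m=Z(); m[140:215,215:295]=(im.max(2)>80)[140:215,215:295]
w,e,n=circfit(f,m,.009,.0342,lambda p:p[1]<185); print("white",w,e,n)
cv2.imwrite("pics/w11b.png",cv2.resize(np.clip(im[140:220,210:300,::-1]*4,0,255).astype(np.uint8),None,fx=6,fy=6,interpolation=cv2.INTER_CUBIC))
hm=(im.max(2)<80); 
th=np.radians(np.arange(0,360,10))
# expected cap outline if centred
print(proj(f,[*w,.065]),[proj(f,[w[0]+.019*np.cos(a),w[1]+.019*np.sin(a),.065]).round(1) for a in (0,np.pi/2,np.pi,-np.pi/2)])
```

```text
white [0.57   0.0437] 0.01172669793475642 145
[252.935  191.8715] [array([252.9, 210.2]), array([272.7, 191.9]), array([252.9, 172.7]), array([233.1, 191.9])]
```

View pics/w11b.png

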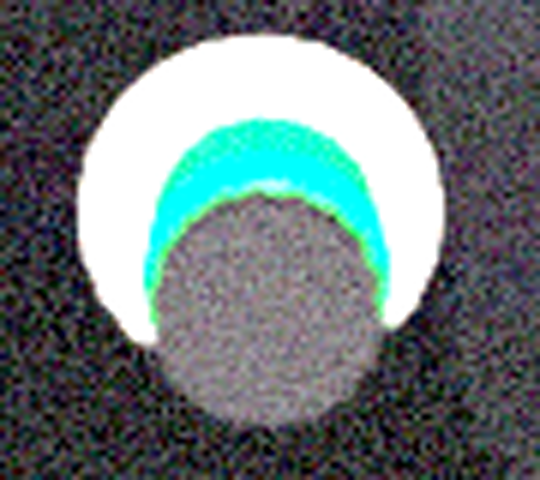

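Run:
```python
import pickle
from fit import *
np.set_printoptions(precision=4,suppress=True)
f,s=pickle.load(open("w2.pkl","rb"));p=s["eef_pos"]
for z in (.01,.02,.03,.04): print(z,ray(f,221,237.5,z)-p, ray(f,210,237.5,z)-p)
f,s=pickle.load(open("w1.pkl","rb"));p=s["eef_pos"]
for z in (-.02,0,.02,.03,.04): print(z,ray(f,110+170/2.7,220+76/2.7,z+p[2])-p)
```

```text
0.01 [ 0.0084 -0.022  -0.0133] [ 0.0083 -0.0297 -0.0133]
0.02 [ 0.0029 -0.0207 -0.0033] [ 0.0029 -0.028  -0.0033]
0.03 [-0.0025 -0.0194  0.0067] [-0.0025 -0.0263  0.0067]
0.04 [-0.0079 -0.0182  0.0167] [-0.0079 -0.0245  0.0167]
-0.02 [ 0.021  -0.0592 -0.02  ]
0 [ 0.0092 -0.0527  0.    ]
0.02 [-0.0026 -0.0461  0.02  ]
0.03 [-0.0084 -0.0429  0.03  ]
0.04 [-0.0143 -0.0396  0.04  ]
```

The jar picture puts the fingertips about 17 mm above the reported TCP at this opening, against 7 to 14 mm below it in the text. For the file I'll therefore descend in small steps, checking force and camera. First, hover over the file, aligned with it.

>>> arm_command(rows=[{"dp": [-10, 25, 0], "twist": -2}, {"dp": [-20, 45, 0], "twist": -2}, {"dp": [-25, 45, 0], "twist": -2.6}, {"dp": [-25, 45, 0], "twist": 0}, {"dp": [-20, 40, -20], "twist": 0}, {"dp": [-16, 20, -30], "twist": 0}, {"dp": [0, 0, -10], "twist": 0}, {"dp": [0, 0, 0], "twist": 0}, {"dp": [0, 0, 0], "twist": 0}], grip=0.3)

```text
t: 18.58
eef_pos: [0.4545, 0.2621, 0.0968]
eef_rot: [0.059, 0.998, 0.0, 0.001]
ft_force: [-0.1, -0.6, 0.2]
width: 0.0297
```

```bash
python3 look.py wrist w12
```

```text
t 18.625 tcp [0.4544 0.2623 0.097 ] [0.059  0.9983 0.0003 0.0008] F [-0.0806  0.4229 -0.471 ] w 0.030077474814458063
```

View pics/w12.png

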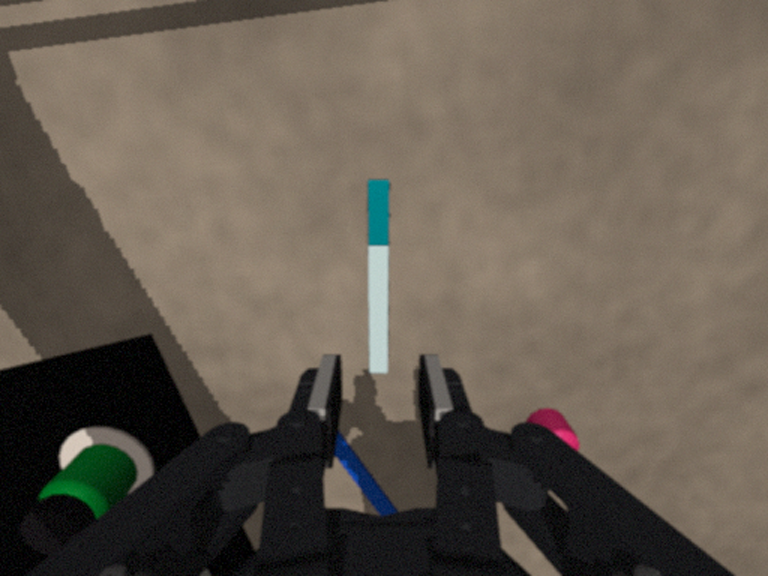

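The file lies straight between the jaws, from (379,181) to (378,373). The measure follows.

Run:
```python
import pickle
from fit import *
np.set_printoptions(precision=4,suppress=True)
f,s=pickle.load(open("w12.pkl","rb"));p=s["eef_pos"]
a=ray(f,379/1.5,181/1.5,.005);b=ray(f,378.5/1.5,373/1.5,.005); print(a,b,np.linalg.norm(b-a),(a+b)/2,np.degrees(np.arctan2(*(b-a)[1::-1])))
print((a+b)/2-p)
```

```text
[0.3901 0.27   0.005 ] [0.5179 0.2544 0.005 ] 0.1287147360985258 [0.454  0.2622 0.005 ] -6.947907277246337
[-0.0004 -0.0001 -0.092 ]
```

>>> arm_command(rows=[{"dp": [0, 0, -35], "twist": 0}, {"dp": [0, 0, -30], "twist": 0}, {"dp": [0, 0, -14], "twist": 0}, {"dp": [0, 0, 0], "twist": 0}, {"dp": [0, 0, 0], "twist": 0}])

```text
t: 19.25
eef_pos: [0.454, 0.2636, 0.0184]
eef_rot: [0.058, 0.998, 0.001, 0.001]
ft_force: [0.4, -0.1, -0.2]
width: 0.0298
```

Run:
```python
from look import *
look("wrist","w13")
f,s=look("side","s13")
u,v=proj(f,[.454,.262,.03]).astype(int)
cv2.imwrite("pics/s13c.png",cv2.resize(f["image"][v-50:v+40,u-60:u+60,::-1],None,fx=6,fy=6,interpolation=cv2.INTER_CUBIC))
```

```text
t 19.3 tcp [0.454  0.2637 0.0184] [0.0579 0.9983 0.0008 0.001 ] F [-0.5895 -0.1818 -0.3241] w 0.030197349558195932
t 19.35 tcp [0.4538 0.2637 0.0184] [0.0578 0.9983 0.0008 0.0009] F [ 0.4732  0.6076 -0.5066] w 0.029438496232968098
```

View pics/w13.png

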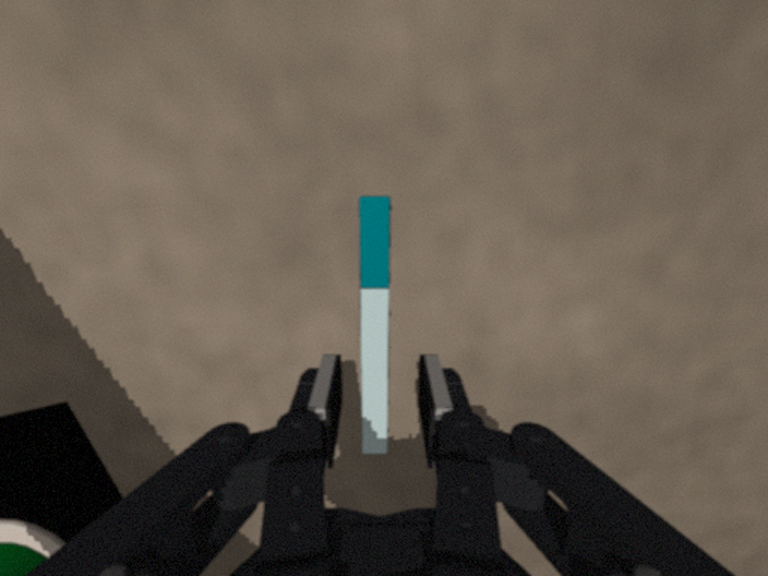

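View pics/s13c.png

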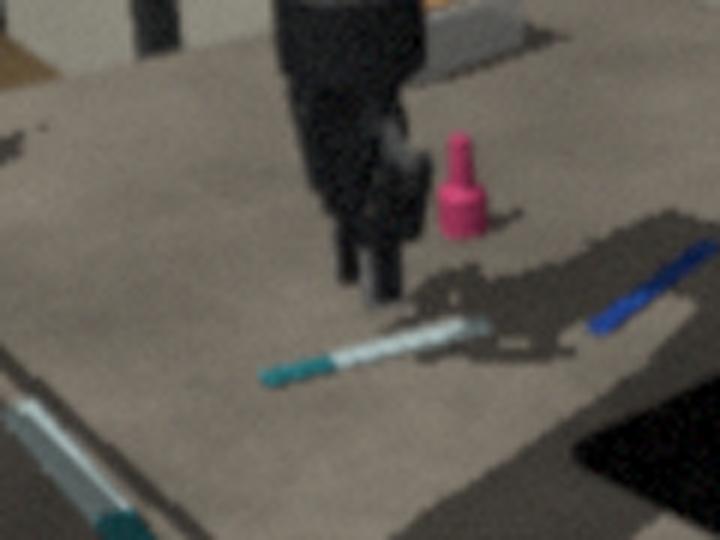

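>>> arm_command(rows=[{"dp": [0, -1.5, -10], "twist": 0}, {"dp": [0, 0, -8], "twist": 0}, {"dp": [0, 0, -4], "twist": 0}, {"dp": [0, 0, 0], "twist": 0}, {"dp": [0, 0, 0], "twist": 0}], grip=0.5)

```text
t: 19.98
eef_pos: [0.4531, 0.2618, -0.0047]
eef_rot: [0.058, 0.998, 0.0, 0.0]
ft_force: [-0.5, -0.7, -0.4]
width: 0.0213
```

Run:
```python
from look import *
look("wrist","w14")
f,s=look("side","s14")
u,v=proj(f,[.454,.262,.03]).astype(int)
cv2.imwrite("pics/s14c.png",cv2.resize(f["image"][v-40:v+30,u-50:u+50,::-1],None,fx=7,fy=7,interpolation=cv2.INTER_CUBIC))
```

```text
t 20.025 tcp [ 0.4532  0.2618 -0.0046] [0.0578 0.9983 0.0001 0.0001] F [ 0.4923 -0.5467  0.5965] w 0.021260274278061955
t 20.075 tcp [ 0.4532  0.2618 -0.0046] [0.0577 0.9983 0.0002 0.0002] F [-0.2156 -0.2858 -0.1476] w 0.021698790903956513
```

View pics/w14.png

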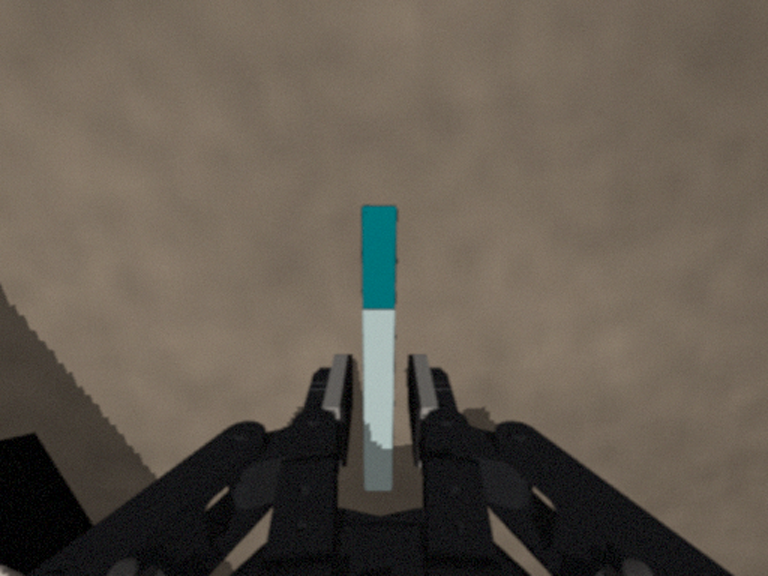

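View pics/s14c.png

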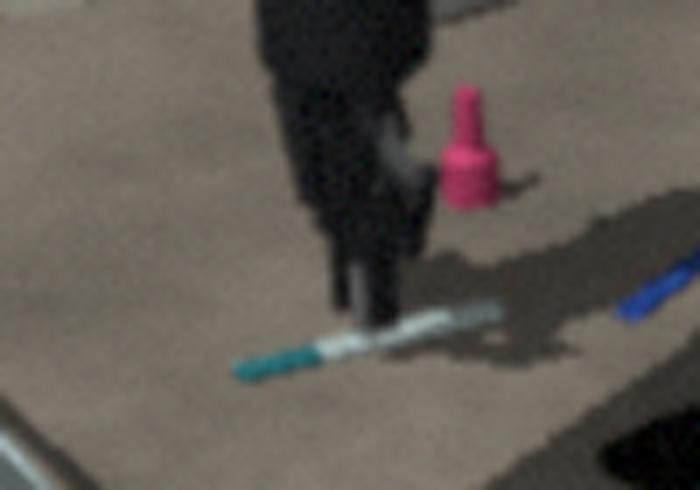

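No contact at TCP z -4.6 mm, so the offset is confirmed. I'll go down in small steps until touch.

>>> arm_command(rows=[{"dp": [0, 0, -2], "twist": 0}, {"dp": [0, 0, -2], "twist": 0}, {"dp": [0, 0, 0], "twist": 0}])

```text
t: 20.45
eef_pos: [0.4528, 0.2616, -0.009]
eef_rot: [0.058, 0.998, -0.0, -0.0]
ft_force: [0.1, -0.7, -0.4]
width: 0.0214
```

>>> arm_command(rows=[{"dp": [0, 0, -1], "twist": 0}, {"dp": [0, 0, -1], "twist": 0}, {"dp": [0, 0, 0], "twist": 0}])

```text
t: 20.82
eef_pos: [0.4529, 0.2617, -0.0109]
eef_rot: [0.058, 0.998, -0.0, -0.0]
ft_force: [-0.1, -0.2, 0.3]
width: 0.0212
```

>>> arm_command(rows=[{"dp": [0, 0, -1], "twist": 0}, {"dp": [0, 0, 0], "twist": 0}])

```text
t: 21.08
eef_pos: [0.4529, 0.2617, -0.0118]
eef_rot: [0.058, 0.998, 0.0, -0.0]
ft_force: [0.3, -0.2, 0.6]
width: 0.0215
```

>>> arm_command(rows=[{"dp": [0, 0, 0], "twist": 0}, {"dp": [0, 0, 0], "twist": 0}, {"dp": [0, 0, 0], "twist": 0}, {"dp": [0, 0, 0], "twist": 0}], grip=1)

```text
t: 21.58
eef_pos: [0.453, 0.2617, -0.0118]
eef_rot: [0.058, 0.998, 0.0, -0.0]
ft_force: [0.0, -0.7, -0.1]
width: 0.0001
```

Run:
```python
from look import *
look("wrist","w15")
f,s=look("side","s15")
u,v=proj(f,[.454,.262,.03]).astype(int)
cv2.imwrite("pics/s15c.png",cv2.resize(f["image"][v-40:v+30,u-50:u+50,::-1],None,fx=7,fy=7,interpolation=cv2.INTER_CUBIC))
```

```text
t 21.625 tcp [ 0.453   0.2617 -0.0117] [0.0577 0.9983 0.0001 0.    ] F [-0.5436  0.1128  0.4332] w 1.6722464064244525e-05
t 21.675 tcp [ 0.453   0.2617 -0.0118] [ 0.0577  0.9983  0.     -0.    ] F [ 0.5231 -0.3048 -0.3351] w -0.00034116162611046386
```

View pics/w15.png

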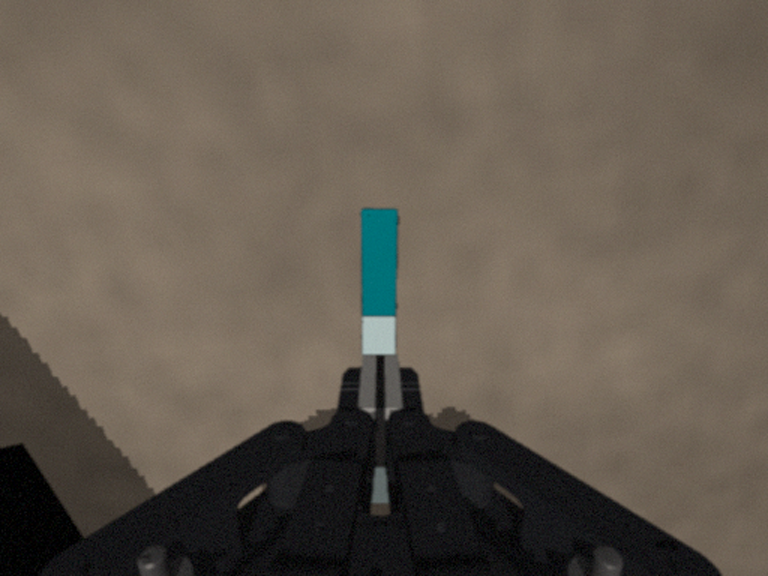

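View pics/s15c.png

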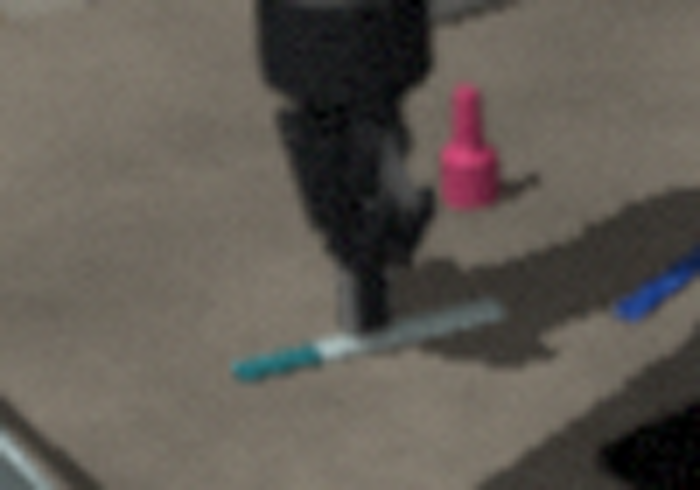

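The jaws shut just above the file without touching it. I'll reopen and go about 5 mm lower.

>>> arm_command(rows=[{"dp": [0, 0, 0], "twist": 0}, {"dp": [0, 0, 0], "twist": 0}, {"dp": [0, 0, 0], "twist": 0}], grip=0.5)

```text
t: 22.05
eef_pos: [0.453, 0.2617, -0.0118]
eef_rot: [0.058, 0.998, 0.0, -0.0]
ft_force: [0.4, 0.6, -0.5]
width: 0.0213
```

>>> arm_command(rows=[{"dp": [0, 0.4, -2], "twist": 0}, {"dp": [0, 0, -1.5], "twist": 0}, {"dp": [0, 0, 0], "twist": 0}])

```text
t: 22.42
eef_pos: [0.4528, 0.2621, -0.0155]
eef_rot: [0.058, 0.998, -0.0, -0.0]
ft_force: [-0.8, -0.1, -0.1]
width: 0.0217
```

>>> arm_command(rows=[{"dp": [0, 0, -1], "twist": 0}, {"dp": [0, 0, 0], "twist": 0}])

```text
t: 22.68
eef_pos: [0.453, 0.2621, -0.0163]
eef_rot: [0.058, 0.998, 0.0, -0.0]
ft_force: [-0.8, 1.2, 0.4]
width: 0.0215
```

>>> arm_command(rows=[{"dp": [0, 0, -1], "twist": 0}, {"dp": [0, 0, 0], "twist": 0}])

```text
t: 22.92
eef_pos: [0.453, 0.2622, -0.017]
eef_rot: [0.058, 0.998, 0.0, 0.0]
ft_force: [-1.2, -0.3, 3.7]
width: 0.0216
```

Touch at TCP z = -17 mm, so the tips sit 17 mm above the reported TCP. I'll raise about 1.5 mm and grip.

>>> arm_command(rows=[{"dp": [0, 0, 1.7], "twist": 0}, {"dp": [0, 0, 0], "twist": 0}])

```text
t: 23.18
eef_pos: [0.453, 0.2622, -0.0155]
eef_rot: [0.058, 0.998, 0.0, 0.0]
ft_force: [-0.4, -0.0, -0.7]
width: 0.0216
```

>>> arm_command(rows=[{"dp": [0, 0, 0], "twist": 0}, {"dp": [0, 0, 0], "twist": 0}, {"dp": [0, 0, 0], "twist": 0}, {"dp": [0, 0, 0], "twist": 0}], grip=1)

```text
t: 23.68
eef_pos: [0.453, 0.2622, -0.0154]
eef_rot: [0.058, 0.998, 0.0, -0.0]
ft_force: [-1.2, -1.0, 5.1]
width: 0.0096
```

>>> arm_command(rows=[{"dp": [0, 0, 5], "twist": 0}, {"dp": [0, 0, 15], "twist": 0}, {"dp": [0, 0, 20], "twist": 0}, {"dp": [0, 0, 0], "twist": 0}, {"dp": [0, 0, 0], "twist": 0}])

```text
t: 24.3
eef_pos: [0.4528, 0.2621, 0.0244]
eef_rot: [0.058, 0.998, 0.0, -0.0]
ft_force: [-0.2, 0.1, -0.2]
width: 0.0099
```

Run:
```python
from look import *
look("wrist","w16")
f,s=look("side","s16")
u,v=proj(f,[.454,.262,.04]).astype(int)
cv2.imwrite("pics/s16c.png",cv2.resize(f["image"][v-40:v+30,u-50:u+50,::-1],None,fx=7,fy=7,interpolation=cv2.INTER_CUBIC))
```

```text
t 24.35 tcp [0.4526 0.2619 0.0241] [ 0.0577  0.9983 -0.0002 -0.0003] F [ 0.2905 -0.672  -1.0302] w 0.010053260969823239
t 24.4 tcp [0.4525 0.2619 0.0239] [ 0.0577  0.9983 -0.0003 -0.0005] F [ 0.4016 -0.5578 -0.0299] w 0.009994504878102625
```

View pics/w16.png

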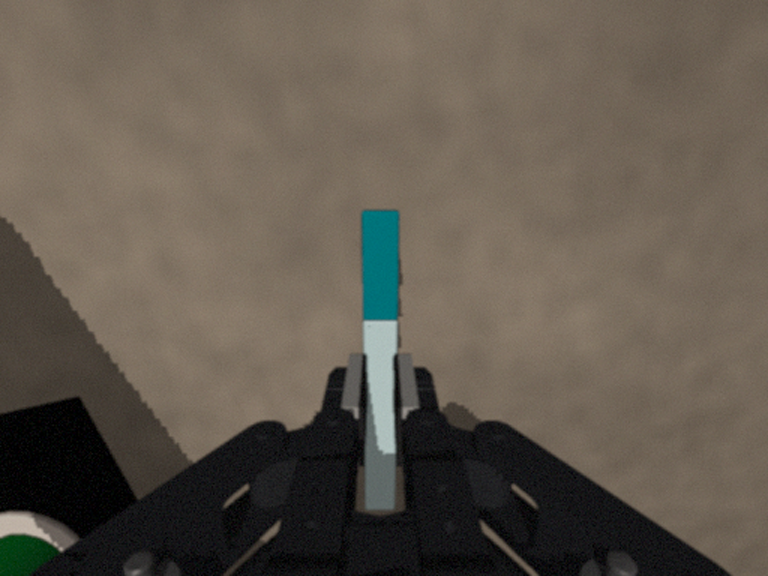

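View pics/s16c.png

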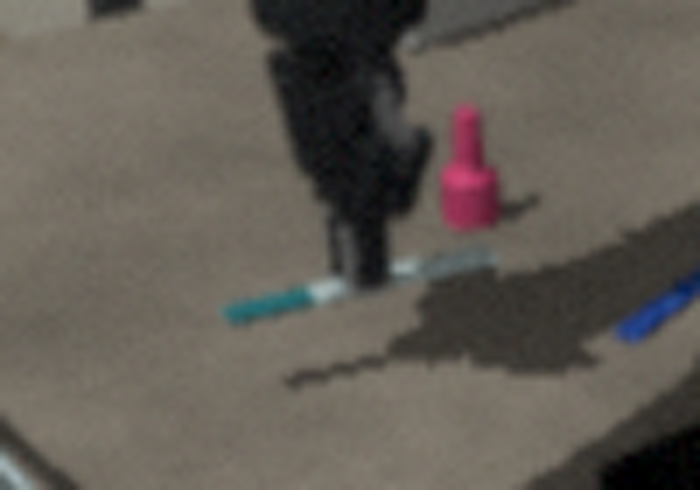

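The file is held level at its middle. Carrying it to above the point midway between the coasters, turned to the tray's axis.

>>> arm_command(rows=[{"dp": [0, 0, 25], "twist": 0}, {"dp": [0, -5, 35], "twist": 0}, {"dp": [5, -20, 35], "twist": 2}, {"dp": [15, -35, 5], "twist": 3}, {"dp": [20, -45, 0], "twist": 3}, {"dp": [20, -45, 0], "twist": 3}, {"dp": [20, -45, 0], "twist": 3.1}, {"dp": [20, -45, 0], "twist": 0}, {"dp": [16, -35, 0], "twist": 0}, {"dp": [10, -20, 0], "twist": 0}, {"dp": [0, 0, -20], "twist": 0}, {"dp": [0, 0, 0], "twist": 0}, {"dp": [0, 0, 0], "twist": 0}])

```text
t: 26.02
eef_pos: [0.5789, -0.0324, 0.1044]
eef_rot: [-0.066, 0.998, 0.0, -0.0]
ft_force: [0.1, -0.5, -0.3]
width: 0.0097
```

```bash
python3 look.py wrist w17
```

```text
t 26.075 tcp [ 0.5791 -0.0324  0.1047] [-0.0656  0.9978  0.0001  0.0001] F [ 1.3118  0.2016 -0.0857] w 0.009886788268927707
```

View pics/w17.png

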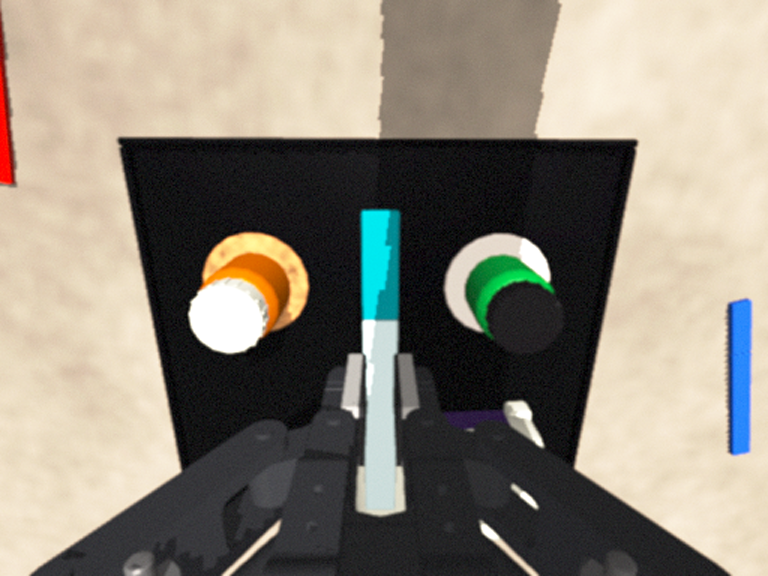

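The held file points straight at the tray's near edge, midway between the coasters at (255,280) and (498,282). The offsets follow.

Run:
```python
import pickle
from fit import *
np.set_printoptions(precision=4,suppress=True)
f,s=pickle.load(open("w17.pkl","rb"));p=s["eef_pos"]; im=f["image"].astype(int)
zt=p[2]+.0204
for a,b in (((380.5,210.5),(381,513)),):
    A=ray(f,a[0]/1.5,a[1]/1.5,zt);B=ray(f,b[0]/1.5,b[1]/1.5,zt);print("file",A,B,np.linalg.norm(A-B),(A+B)/2,np.degrees(np.arctan2(*(B-A)[1::-1])))
Z=lambda:np.zeros(im.shape[:2],np.uint8)
m=Z(); m[150:230,125:215]=(im.max(2)>70)[150:230,125:215]
c=circfit(f,m,.009,.0342,lambda q:q[1]<183 or (q[0]>195 and q[1]<205)); print(c)
m=Z(); m[150:230,285:376]=(im.max(2)>80)[150:230,285:376]
w=circfit(f,m,.009,.0342,lambda q:q[1]<183 or (q[0]<305 and q[1]<205)); print(w)
print((c[0]+w[0])/2,p,np.degrees(np.arctan2(*(w[0]-c[0])[::-1]))-90)
```

```text
file [ 0.515  -0.0401  0.1251] [ 0.6449 -0.0227  0.1251] 0.13108492711171746 [ 0.58   -0.0314  0.1251] 7.663894898749924
(array([ 0.5893, -0.1115]), np.float64(0.0003095622060390501), 109)
(array([0.5697, 0.0435]), np.float64(0.00027190982275202436), 108)
[ 0.5795 -0.034 ] [ 0.5791 -0.0324  0.1047] 7.235612313486101
```

>>> arm_command(rows=[{"dp": [-0.5, -2, -25], "twist": -0.4}, {"dp": [0, 0, -30], "twist": 0}, {"dp": [0, 0, -25], "twist": 0}, {"dp": [0, 0, -15], "twist": 0}, {"dp": [0, 0, -8], "twist": 0}, {"dp": [0, 0, -4], "twist": 0}, {"dp": [0, 0, 0], "twist": 0}, {"dp": [0, 0, 0], "twist": 0}])

```text
t: 27.08
eef_pos: [0.579, -0.0349, -0.0019]
eef_rot: [-0.062, 0.998, 0.0, 0.001]
ft_force: [-0.1, 0.2, -0.5]
width: 0.0101
```

```bash
python3 look.py wrist w18
```

```text
t 27.125 tcp [ 0.5789 -0.0349 -0.002 ] [-0.0618  0.9981  0.      0.0006] F [-0.4903  0.3902 -0.5263] w 0.010247915754417207
```

View pics/w18.png

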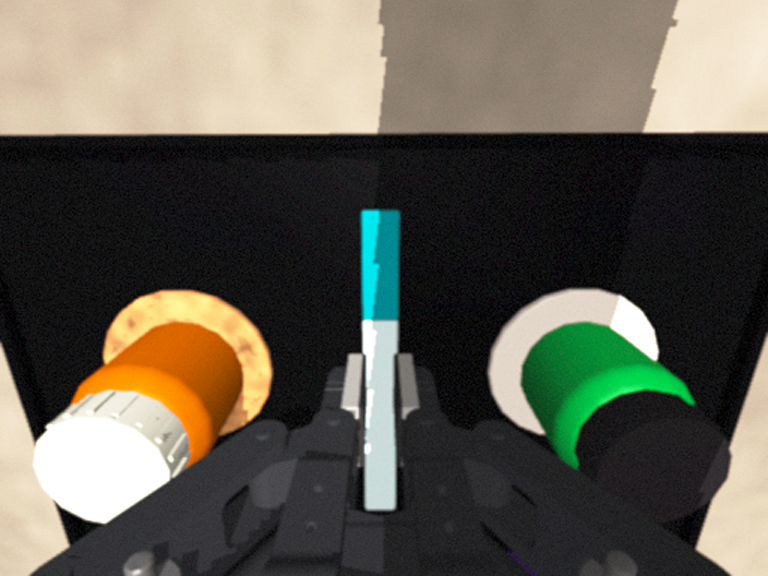

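Run:
```python
import pickle
from fit import *
np.set_printoptions(precision=4,suppress=True)
f,s=pickle.load(open("w18.pkl","rb"));p=s["eef_pos"]; im=f["image"].astype(int)
zt=p[2]+.0204
A=ray(f,380.7/1.5,210.5/1.5,zt);B=ray(f,380.3/1.5,511/1.5,zt);print("file",A,B,np.linalg.norm(A-B),(A+B)/2,np.degrees(np.arctan2(*(B-A)[1::-1])))
Z=lambda:np.zeros(im.shape[:2],np.uint8)
m=Z(); m[185:290,60:190]=(im.max(2)>70)[185:290,60:190]
c=circfit(f,m,.009,.0342,lambda q:q[1]<215 or (q[0]>170 and q[1]<255)); print(c)
m=Z(); m[185:290,320:445]=(im.max(2)>80)[185:290,320:445]
w=circfit(f,m,.009,.0342,lambda q:q[1]<213 or (q[0]<345 and q[1]<250)); print(w)
print((c[0]+w[0])/2,p,np.degrees(np.arctan2(*(w[0]-c[0])[::-1]))-90)
```

```text
file [ 0.5151 -0.042   0.0184] [ 0.6446 -0.026   0.0184] 0.13048527699606863 [ 0.5798 -0.034   0.0184] 7.059433538957773
(array([ 0.5892, -0.1114]), np.float64(0.00035433201449605134), 132)
(array([0.5697, 0.0428]), np.float64(0.0002803658842382511), 130)
[ 0.5795 -0.0343] [ 0.5789 -0.0349 -0.002 ] 7.23151303605168
```

Within 0.5 mm and 0.2°. Lowering gently to touch.

>>> arm_command(rows=[{"dp": [0, 0, -3], "twist": 0}, {"dp": [0, 0, -2.5], "twist": 0}, {"dp": [0, 0, -1.5], "twist": 0}, {"dp": [0, 0, -0.5], "twist": 0}, {"dp": [0, 0, 0], "twist": 0}])

```text
t: 27.75
eef_pos: [0.5785, -0.0349, -0.0101]
eef_rot: [-0.062, 0.998, 0.0, -0.0]
ft_force: [-0.6, 0.3, -0.3]
width: 0.0101
```

>>> arm_command(rows=[{"dp": [0, 0, -0.6], "twist": 0}, {"dp": [0, 0, 0], "twist": 0}])

```text
t: 28.0
eef_pos: [0.5786, -0.0349, -0.0103]
eef_rot: [-0.062, 0.998, 0.0, 0.0]
ft_force: [-0.7, -0.1, 3.6]
width: 0.0099
```

>>> arm_command(rows=[{"dp": [0, 0, 0], "twist": 0}, {"dp": [0, 0, 0], "twist": 0}, {"dp": [0, 0, 0], "twist": 0}], grip=0.4)

```text
t: 28.38
eef_pos: [0.5785, -0.0349, -0.0108]
eef_rot: [-0.062, 0.998, 0.0, -0.0]
ft_force: [0.3, 0.2, -0.3]
width: 0.0256
```

>>> arm_command(rows=[{"dp": [0, 0, 10], "twist": 0}, {"dp": [0, 0, 30], "twist": 0}, {"dp": [0, 0, 40], "twist": 0}, {"dp": [0, 0, 45], "twist": 0}, {"dp": [-20, 0, 45], "twist": 0}, {"dp": [-30, 0, 0], "twist": 0}, {"dp": [0, 0, 0], "twist": 0}, {"dp": [0, 0, 0], "twist": 0}])

```text
t: 29.38
eef_pos: [0.529, -0.0348, 0.1598]
eef_rot: [-0.062, 0.998, 0.0, 0.001]
ft_force: [0.8, -0.9, -0.3]
width: 0.0257
```

```bash
python3 look.py wrist w19
```

```text
t 29.425 tcp [ 0.5291 -0.0348  0.1595] [-0.0618  0.9981 -0.      0.0003] F [-0.0919  0.765   0.3362] w 0.02556064612255609
```

View pics/w19.png

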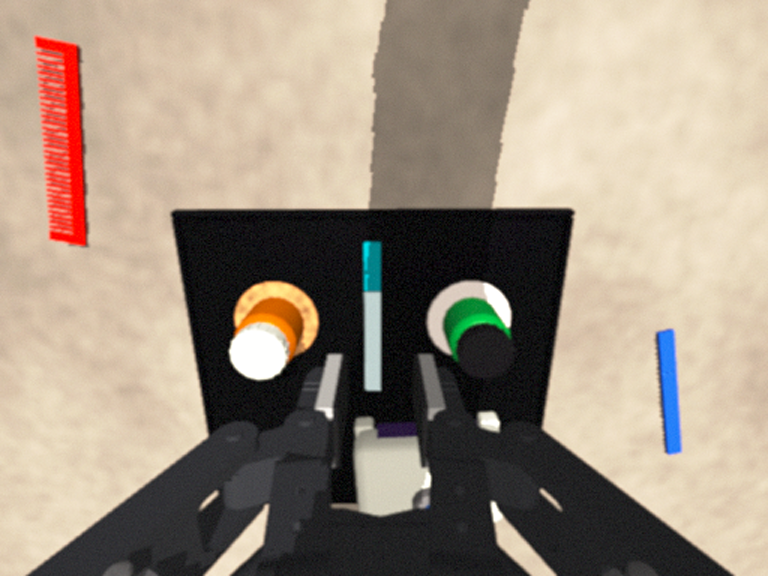

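The file lies flat, square and midway at (373,241)-(373,390). Next is the balm tin.

>>> arm_command(rows=[{"dp": [-10, -30, 0], "twist": 0}, {"dp": [-15, -45, 0], "twist": 0}, {"dp": [-17, -50, 0], "twist": 0}, {"dp": [-17, -50, 0], "twist": 0}, {"dp": [-17, -50, 0], "twist": 0}, {"dp": [-17, -50, 0], "twist": 0}, {"dp": [-12, -40, 0], "twist": 0}, {"dp": [-6, -22, -30], "twist": 0}, {"dp": [0, 0, -20], "twist": 0}, {"dp": [0, 0, 0], "twist": 0}, {"dp": [0, 0, 0], "twist": 0}], grip=-0.6)

```text
t: 30.8
eef_pos: [0.4183, -0.3721, 0.1097]
eef_rot: [-0.062, 0.998, -0.0, 0.0]
ft_force: [0.9, -0.3, -0.2]
width: 0.0683
```

```bash
python3 look.py wrist w20
python3 - <<'E'
import pickle
from fit import *
np.set_printoptions(precision=4,suppress=True)
f,s=pickle.load(open("w19.pkl","rb"));p=s["eef_pos"]; im=f["image"].astype(int)
A=ray(f,372.5/1.5,240.5/1.5,.01);B=ray(f,373/1.5,391/1.5,.01);print("file",A,B,np.linalg.norm(A-B),(A+B)/2,np.degrees(np.arctan2(*(B-A)[1::-1])))
Z=lambda:np.zeros(im.shape[:2],np.uint8)
m=Z(); m[180:250,145:225]=(im.max(2)>70)[180:250,145:225]
c=circfit(f,m,.009,.0342,lambda q:q[1]<208); print(c)
m=Z(); m[180:250,275:350]=(im.max(2)>80)[180:250,275:350]
w=circfit(f,m,.009,.0342,lambda q:q[1]<208); print(w, (c[0]+w[0])/2)
m=Z(); m[210:256,145:196]=(im.min(2)>160)[210:256,145:196]
print("ambercap",circfit(f,m,.065,.019),cv2.boundingRect(m))
E
```

```text
t 30.85 tcp [ 0.4185 -0.3721  0.1101] [-0.0622  0.9981 -0.0005  0.0006] F [ 1.0555 -0.1107  0.0013] w 0.06841008505639605
file [ 0.5136 -0.0414  0.01  ] [ 0.6449 -0.0254  0.01  ] 0.1322969025725645 [ 0.5792 -0.0334  0.01  ] 6.957778998103934
(array([ 0.5889, -0.1114]), np.float64(0.0003012244939653626), 66)
(array([0.5694, 0.0436]), np.float64(0.00037147335792768357), 68) [ 0.5792 -0.0339]
ambercap (array([ 0.5882, -0.1106]), np.float64(0.0018333697094817434), 109) (153, 215, 39, 38)
```

View pics/w20.png

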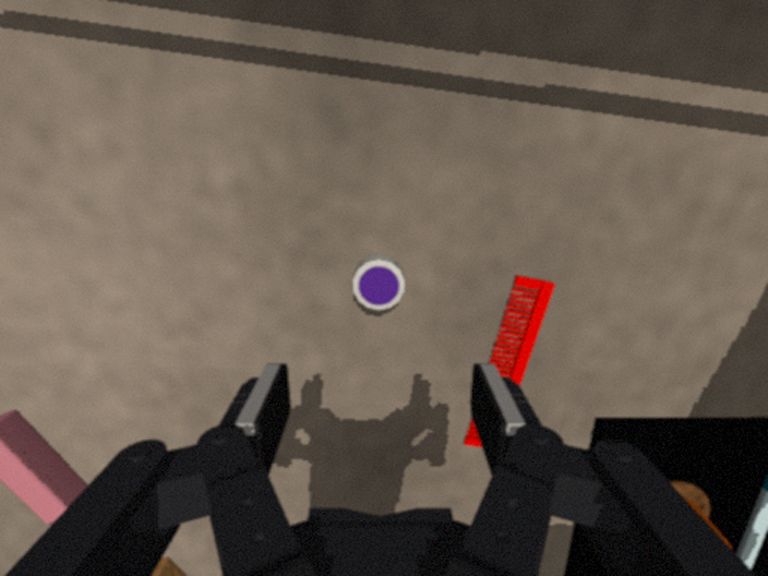

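Run:
```python
import pickle
from fit import *
np.set_printoptions(precision=4,suppress=True)
f,s=pickle.load(open("w20.pkl","rb"));p=s["eef_pos"]; im=f["image"].astype(int)
m=np.zeros(im.shape[:2],np.uint8); m[165:215,225:280]=(((im[:,:,2]-im[:,:,1])>40)|(im.min(2)>140))[165:215,225:280]
print(circfit(f,m,.02,.017),cv2.boundingRect(m))
M=cv2.moments(m,True);print(ray(f,M['m10']/M['m00'],M['m01']/M['m00'],.02),p)
```

```text
(array([ 0.417 , -0.3726]), np.float64(0.0009803502767810445), 94) (235, 173, 35, 33)
[ 0.4167 -0.3726  0.02  ] [ 0.4185 -0.3721  0.1101]
```

>>> arm_command(rows=[{"dp": [-1.5, -0.5, -40], "twist": 0}, {"dp": [0, 0, -40], "twist": 0}, {"dp": [0, 0, -25], "twist": 0}, {"dp": [0, 0, -12], "twist": 0}, {"dp": [0, 0, -4], "twist": 0}, {"dp": [0, 0, 0], "twist": 0}, {"dp": [0, 0, 0], "twist": 0}])

```text
t: 31.72
eef_pos: [0.4166, -0.3729, -0.0107]
eef_rot: [-0.062, 0.998, -0.001, 0.001]
ft_force: [-0.3, -0.1, -0.2]
width: 0.0685
```

>>> arm_command(rows=[{"dp": [0, 0, 0], "twist": 0}, {"dp": [0, 0, 0], "twist": 0}, {"dp": [0, 0, 0], "twist": 0}, {"dp": [0, 0, 0], "twist": 0}, {"dp": [0, 0, 0], "twist": 0}], grip=1)

```text
t: 32.35
eef_pos: [0.4162, -0.3725, -0.011]
eef_rot: [-0.062, 0.998, -0.0, 0.0]
ft_force: [-1.1, 0.8, 5.7]
width: 0.0313
```

```bash
python3 look.py wrist w21
```

```text
t 32.4 tcp [ 0.4162 -0.3726 -0.0109] [-0.0617  0.9981 -0.      0.0003] F [-0.6179  1.042   5.0799] w 0.03156802003143984
```

View pics/w21.png

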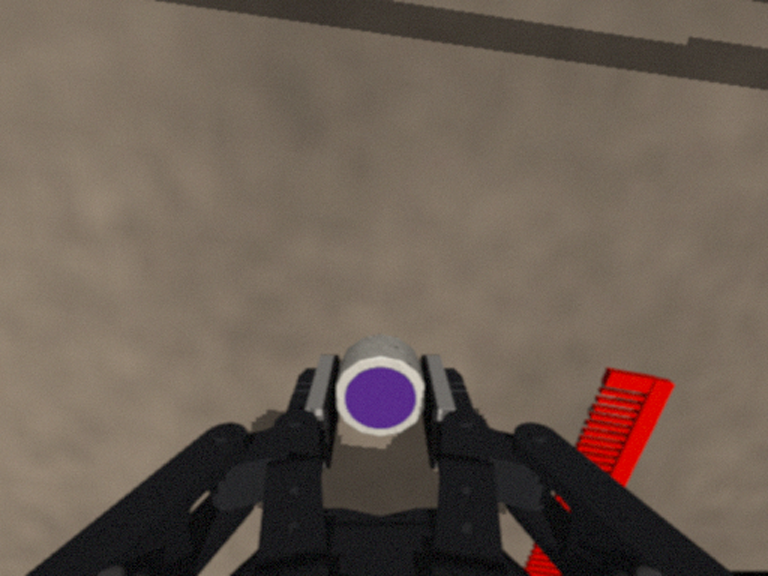

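The tin is held squarely. Lifting it and carrying it to above the amber jar.

>>> arm_command(rows=[{"dp": [0, 0, 10], "twist": 0}, {"dp": [0, 0, 35], "twist": 0}, {"dp": [0, 0, 45], "twist": 0}, {"dp": [10, 15, 45], "twist": 0}, {"dp": [25, 38, 15], "twist": 0}, {"dp": [29, 44, 0], "twist": 0}, {"dp": [29, 44, 0], "twist": 0}, {"dp": [29, 44, 0], "twist": 0}, {"dp": [25, 38, 0], "twist": 0}, {"dp": [16, 24, 0], "twist": 0}, {"dp": [10, 14, 0], "twist": 0}, {"dp": [0, 0, -20], "twist": 0}, {"dp": [0, 0, -20], "twist": 0}, {"dp": [0, 0, 0], "twist": 0}, {"dp": [0, 0, 0], "twist": 0}])

```text
t: 34.28
eef_pos: [0.5893, -0.1122, 0.0992]
eef_rot: [-0.061, 0.998, -0.0, 0.0]
ft_force: [0.2, -0.3, -0.1]
width: 0.031
```

```bash
python3 look.py wrist w22
```

```text
t 34.325 tcp [ 0.5895 -0.1121  0.0994] [-0.0613  0.9981 -0.0002  0.0008] F [ 0.0395 -0.3071  0.0472] w 0.031013102736334452
```

View pics/w22.png

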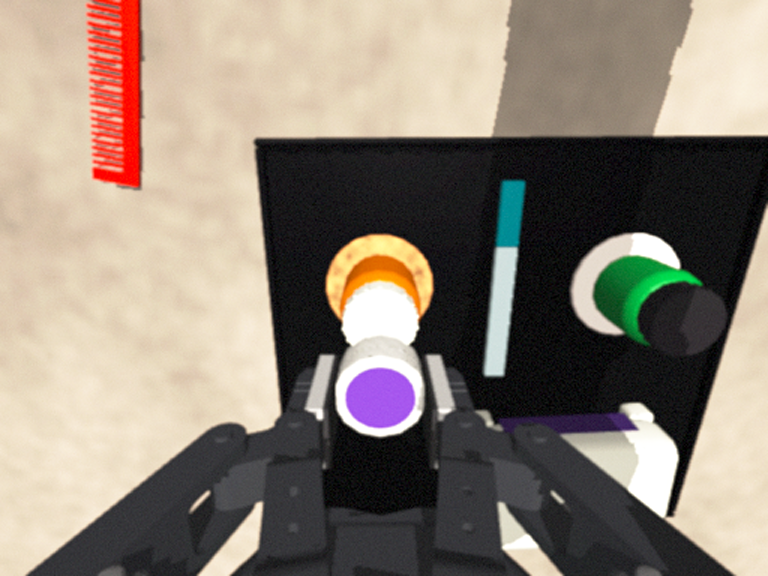

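Run:
```python
import pickle
from fit import *
np.set_printoptions(precision=4,suppress=True)
f,s=pickle.load(open("w22.pkl","rb"));p=s["eef_pos"]; im=f["image"].astype(int)
zt=p[2]+.0309
Z=lambda:np.zeros(im.shape[:2],np.uint8)
m=Z(); m[240:300,215:292]=((im[:,:,2]-im[:,:,1])>60)[240:300,215:292]
M=cv2.moments(m,True);u,v=M['m10']/M['m00'],M['m01']/M['m00'];print(u,v,cv2.boundingRect(m),"tin violet",ray(f,u,v,zt),p)
m=Z(); m[145:225,205:300]=(im.max(2)>70)[145:225,205:300]
print("cork",circfit(f,m,.009,.0342,lambda q:q[1]<195))
im2=np.clip(im,0,255).astype(np.uint8)
cv2.imwrite("pics/w22c.png",cv2.resize(im2[145:300,200:310,::-1],None,fx=5,fy=5,interpolation=cv2.INTER_CUBIC)[:,:])
for c in ((.5893,-.1115),(.5882,-.1106)):
    print([proj(f,[c[0]+.019*np.cos(a),c[1]+.019*np.sin(a),.065]).round(1) for a in (np.pi/2,np.pi,-np.pi/2)])
```

```text
253.1249155975692 264.86090479405806 (230, 245, 47, 41) tin violet [ 0.5902 -0.1116  0.1303] [ 0.5895 -0.1121  0.0994]
cork (array([ 0.5895, -0.1121]), np.float64(0.0002989615919609549), 110)
[array([277.9, 217.3]), array([256.4, 191.1]), array([228.5, 211.7])]
[array([279.3, 216.1]), array([257.8, 189.9]), array([229.8, 210.5])]
```

View pics/w22c.png

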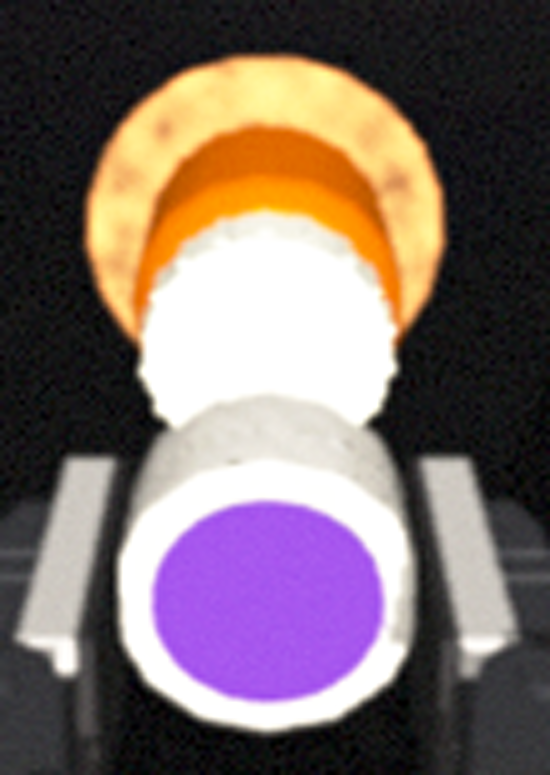

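>>> arm_command(rows=[{"dp": [-0.9, 0, -20], "twist": 0}, {"dp": [0, 0, -14], "twist": 0}, {"dp": [0, 0, -5], "twist": 0}, {"dp": [0, 0, -2.5], "twist": 0}, {"dp": [0, 0, 0], "twist": 0}, {"dp": [0, 0, 0], "twist": 0}])

```text
t: 35.08
eef_pos: [0.5884, -0.1115, 0.0573]
eef_rot: [-0.062, 0.998, -0.0, 0.0]
ft_force: [0.2, -1.0, -0.8]
width: 0.0319
```

Run:
```python
from look import *
f,s=look("side","s23")
u,v=proj(f,[.589,-.111,.06]).astype(int)
cv2.imwrite("pics/s23c.png",cv2.resize(f["image"][v-45:v+35,u-50:u+50,::-1],None,fx=7,fy=7,interpolation=cv2.INTER_CUBIC))
f,s=look("wrist","w23")
```

```text
t 35.125 tcp [ 0.5884 -0.1114  0.0573] [-0.0618  0.9981 -0.      0.0004] F [0.5261 0.0391 0.8047] w 0.031151970950760506
t 35.175 tcp [ 0.5883 -0.1114  0.0572] [-0.0618  0.9981 -0.      0.0003] F [-0.8684  0.6815  0.0451] w 0.03155971156700405
```

View pics/s23c.png

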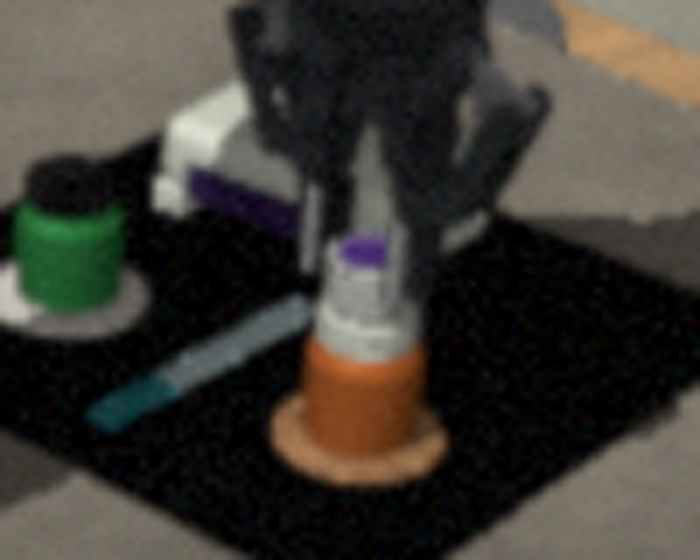

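View pics/w23.png

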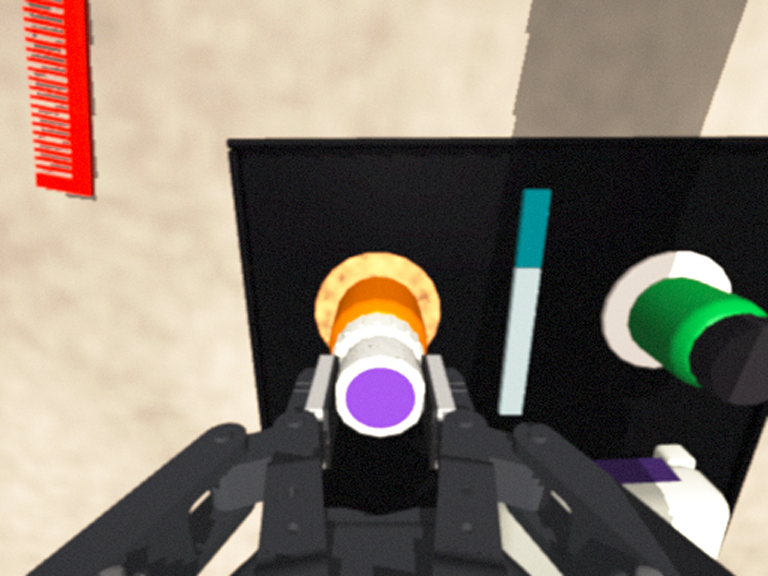

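>>> arm_command(rows=[{"dp": [0.3, 0, -1.5], "twist": 0}, {"dp": [0, 0, -1], "twist": 0}, {"dp": [0, 0, 0], "twist": 0}])

```text
t: 35.55
eef_pos: [0.5883, -0.1114, 0.0542]
eef_rot: [-0.062, 0.998, 0.0, -0.0]
ft_force: [0.7, 0.5, -0.3]
width: 0.0312
```

>>> arm_command(rows=[{"dp": [0, 0, -0.6], "twist": 0}, {"dp": [0, 0, 0], "twist": 0}])

```text
t: 35.8
eef_pos: [0.5885, -0.1114, 0.0541]
eef_rot: [-0.062, 0.998, 0.0, 0.0]
ft_force: [-1.4, 0.1, 4.3]
width: 0.0308
```

Contact at the expected height. Releasing gently with a small opening.

>>> arm_command(rows=[{"dp": [0, 0, 0], "twist": 0}, {"dp": [0, 0, 0], "twist": 0}, {"dp": [0, 0, 0], "twist": 0}], grip=-0.3)

```text
t: 36.17
eef_pos: [0.5883, -0.1114, 0.0535]
eef_rot: [-0.062, 0.998, 0.0, -0.0]
ft_force: [0.6, -0.1, 1.1]
width: 0.0555
```

>>> arm_command(rows=[{"dp": [0, 0, 8], "twist": 0}, {"dp": [0, 0, 20], "twist": 0}, {"dp": [0, 0, 40], "twist": 0}, {"dp": [-20, 0, 45], "twist": 0}, {"dp": [-40, 20, 20], "twist": 0}, {"dp": [-20, 40, 0], "twist": 0}, {"dp": [0, 20, 0], "twist": 0}, {"dp": [0, 0, 0], "twist": 0}, {"dp": [0, 0, 0], "twist": 0}])

```text
t: 37.3
eef_pos: [0.5086, -0.0326, 0.187]
eef_rot: [-0.061, 0.998, -0.0, 0.0]
ft_force: [-1.1, 0.0, 0.3]
width: 0.0559
```

Run:
```python
from look import *
f,s=look("side","s24")
u,v=proj(f,[.58,-.04,.04]).astype(int)
cv2.imwrite("pics/s24c.png",cv2.resize(f["image"][v-50:v+50,u-65:u+65,::-1],None,fx=5.5,fy=5.5,interpolation=cv2.INTER_CUBIC))
look("wrist","w24"); look("scene","c24")
```

```text
t 37.35 tcp [ 0.5086 -0.0328  0.1869] [-0.0607  0.9982 -0.0003  0.0001] F [-0.1313  0.3158  0.4853] w 0.05567154548179418
t 37.4 tcp [ 0.5086 -0.0328  0.1868] [-0.0606  0.9982 -0.0003  0.    ] F [-0.2537  0.2436 -0.7448] w 0.05569928615373143
t 37.45 tcp [ 0.5085 -0.0327  0.1867] [-0.0607  0.9982 -0.0002 -0.0001] F [-0.3938 -0.26   -0.4807] w 0.05576472466344699
```

View pics/s24c.png

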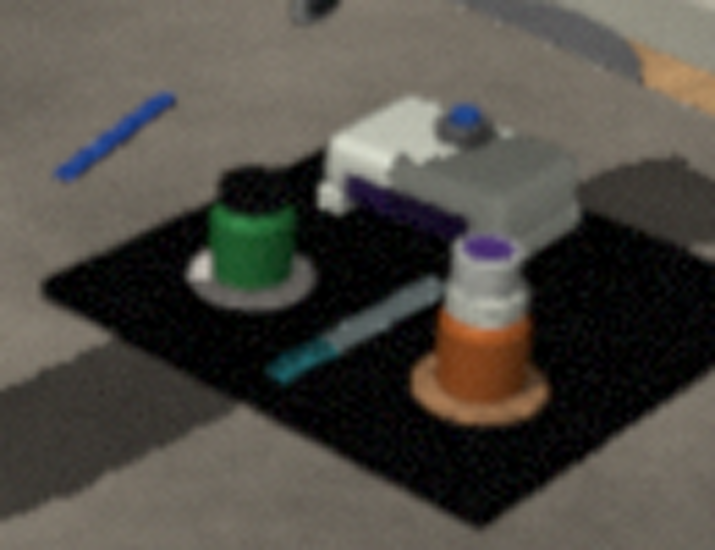

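View pics/w24.png

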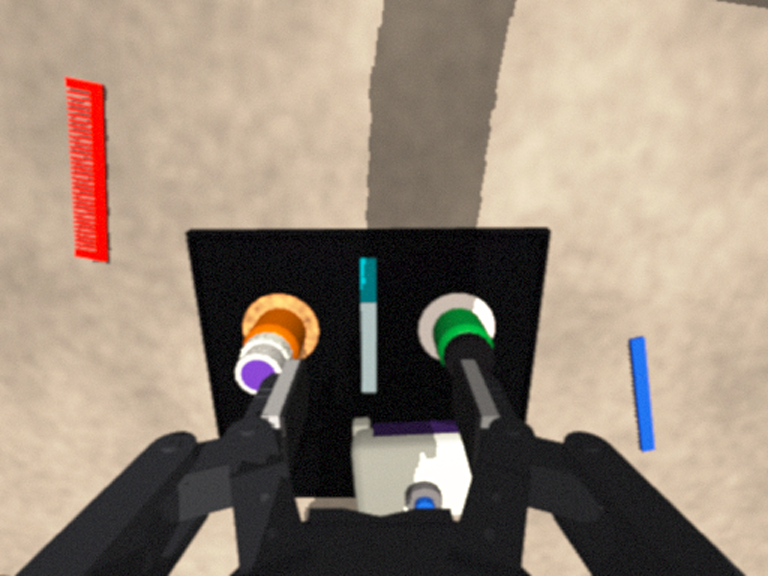

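View pics/c24.png

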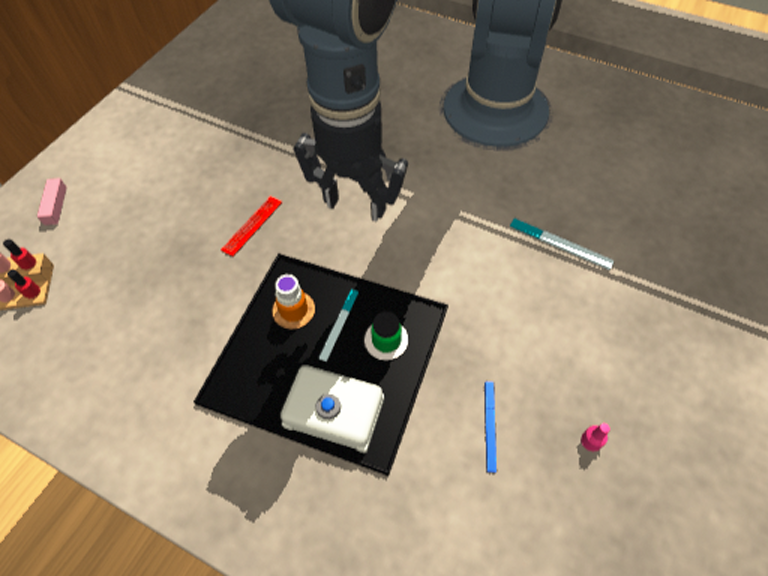

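Everything stands as intended, so I'm handing the job in.

Run:
```python
from plant import arm
print(arm.job_done())
```

```text
the job is handed in; nothing more can be done
None
```

The tray is set out as asked and the job is handed in, at about 37 s on the robot's clock. I worked in the order amber jar, green jar, file, tin.

| Item | Where it ended up (camera checks) |
|---|---|
| Amber jar | Within about 1 mm of the cork coaster's middle |
| Green jar | About 1.5 mm off the white coaster's middle, towards the tray's left side; I left it |
| Glass nail file | Centre within 0.5 mm of the point midway between the coasters, and 0.3° from a right angle to the line joining them |
| Balm tin | Centred on the amber jar's cap by eye in the last side picture; not measured after release |

I placed everything by lowering until a light touch of 2.6 to 5.1 N, then opening the jaws. In the last pictures the comb and the polish bottle look unmoved, but I did not measure them. The lamp was never approached closely, and the gripper was clear of everything at hand-in.

- **Fingertip position:** this disagreed with the description. The tips turned out to be about 17 mm above the reported TCP near closing, not 14 mm ahead of it, so the jars were lifted by their caps. The first close on the file shut just above it without touching; I found the true depth by force and gripped it on the second try.
- **Camera offset:** the side camera read the coasters' positions along y about 5 mm off the other two cameras. I relied on the scene and wrist cameras, which agreed with each other.

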